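Unclamp the dial discs and load the wash tray evenly

TASK

The watch-dial discs on the round jig are held down by a plate under a hand nut with a left-hand thread. Slacken the nut (clockwise), draw every disc out from under the plate and lay them all flat in the two pans of the light wash tray, spread evenly over both ends so that the tray never tips. Then screw the empty jig's nut fully home again, and leave the other things on the bench where they are.

Things in the scene. Friction and masses are not known exactly. Their poses are not given: they have to be found in the camera images.
- jig: Finishing jig fixed to the bench: round aluminium base, 160 mm across, 8 mm thick; origin at the centre of its underside. Four disc nests, centred 56 mm from its axis on its +x, +y, -x and -y. Outside each nest two pins stand 3 mm high (70 to 74 mm from the axis, 11 mm either side of the nest's radial line): raise a disc over 3 mm to draw it out past them.
- plate_under (a point): Centre of the underside of the jig's cross-shaped steel hold-down plate: four arms 12 mm wide reach 48 mm from the axis over the nests, 6 mm thick; 18.8 mm above the bench with the nut home. Each covers the inner 7 mm of a disc, under 1 mm above it; once the plate is raised, raise a disc 4 to 6 mm and draw it straight outwards 12 mm or more, then lift it away.
- clamp_nut (a joint): Left-hand-thread hand nut on the jig's axis, in rad: 0 = screwed fully home (stop), grows as it is turned CLOCKWISE seen from above, to a stop at 10. Each rad raises the nut and the hold-down plate together by 0.95 mm (6 mm a turn); both stay where they are left. Turning it takes about 0.06 N m.
- clamp_nut_grip (a point): Point on the nut's axis at half the height of its round black fluted grip, 36 mm across and 22 mm high, upright axis; the top of the hold-down plate is 15 mm below this point. It rises with the nut.
- wash_tray: Light white wash tray, loose, 100 g, 164 mm (own x) by 90 mm (own y), 14 mm high; origin at the centre of the underside of its foot. The foot is only 50 mm long in x, so the pans at its two ends overhang. One disc more in one pan than in the other leaves it standing; two more can tip it, and so does a press of about 0.7 N on the pan of the empty tray (0.14 rad until its end meets the bench).
- pan_a (a point): Centre of the floor of the tray's +x pan (58 mm from the tray's middle), a shallow recess 42 mm (tray x) by 84 mm (tray y), floor 11 mm above the bench, lips 3 mm high. Takes two discs side by side, at y = +21 and -21 mm.
- pan_b (a point): Centre of the floor of the tray's -x pan, the mirror image of the other.
- disc_1_mid (a point): Centre, half-way up, of a brass dial disc lying flat: 31 mm across, 10 mm high, about 50 g, in one of the jig's nests (underside 8 mm above the bench). May be absent (None).
- disc_2_mid (a point): Centre, half-way up, of a brass dial disc lying flat: 31 mm across, 10 mm high, about 50 g, in one of the jig's nests (underside 8 mm above the bench). May be absent (None).
- disc_3_mid (a point): Centre, half-way up, of a brass dial disc lying flat: 31 mm across, 10 mm high, about 50 g, in one of the jig's nests (underside 8 mm above the bench). May be absent (None).
- disc_4_mid (a point): Centre, half-way up, of a brass dial disc lying flat: 31 mm across, 10 mm high, about 50 g, in one of the jig's nests (underside 8 mm above the bench). May be absent (None).
- marker_pen: Bystander: marker pen lying flat, 134 mm; origin at the centre of its underside.
- loupe_1: Bystander: black eye loupe standing, 35 mm across, 34 mm high; origin at the centre of its underside.
- round_tin: Bystander: round aluminium tin, 50 mm across, 21 mm high; origin at the centre of its underside.
- hammer_1: Bystander: small hammer lying flat, 142 mm; origin at the centre of its underside.
- driver: Bystander: small screwdriver lying flat, 108 mm; origin at the centre of its underside.
- tweezers_a: Bystander: steel tweezers lying flat, 124 mm; origin at the centre of its underside.
There are look-alikes about, which are no part of the job. What is shaped like the part that bears disc_3_mid but blue is not meant. Leave any turquoise look-alike of the part that bears disc_2_mid alone.

How it is judged:
By the outcome, as a careful person would: the job done as asked, in the order asked, and still so for the second after the job is handed in, with the robot touching nothing.
Of disc_1, disc_2, disc_3, disc_4 only 2 to 4 are there at a start; the rules pass over those that are not, and their reading is None.
At some moment in a run one of wash_tray may be knocked a few centimetres aside while the robot is not near it.
Once in a run the grip may slacken for a moment while it holds something.
It also fails if it takes over 210 s, if anything falls off the work surface, if the arm or the gripper's body presses on something with over 40 N, if the wrist force passes 120 N, or if a joint passes its speed limit or range.

ROBOT

A 6-joint arm with a two-finger parallel gripper is mounted at the origin on a cart in front of the work surface, level with it; the furniture and walls round the work are solid. World frame = base frame: x ahead of the robot, y to its left, z up, the work surface at z = 0. Lengths are in mm, angles in rad, forces in N, time in s.
With the tool pointing down it reaches from about 325 to 925 mm from the base axis. Payload 3.1 kg.
Tool frame: the origin (TCP) lies at the very end of the fingers, on their centre line; the grasp point (between the pads) lies 19 mm behind it; z points along the fingers, y is the direction in which the jaws open and shut (so a half turn about z gives the same grasp; the last joint's range is limited). The gripper opens to 85 mm and grips with 20 to 120 N. Pads are 22 mm wide; open, the fingers measure 114 mm over their backs; the gripper's body (76 mm by 85 mm) begins 54 mm behind the grasp point. The pads swing forward as they close: fully open they stand 13 mm farther back than shut.
Start: joints at [-1.269, 0.217, 1.613, -0, 1.311, -0.112], TCP at [251.329, -572.253, 231.3] pointing down, gripper open.
Joint ranges: [-2.75, 2.75], [-0.78, 2.1], [0.31, 2.55], [-1.13, 4.27], [0.13, 2.63], [-2.58, 2.58]. Speed limits (rad/s): [2.79, 2.79, 3.14, 3.14, 3.14, 3.14].

INTERFACE

Orientations are given as a unit quaternion [w, x, y, z].
In Python, from workcell import state, camera, camera_params, close_job gives the robot as it stands.
- The arm moves only by the tool step_arm, never from a script. Its argument "rows" is a list of rows, each a list of 7 numbers: the gripper command: -1 is fully open, 1 is shut, values between are in proportion, then the shift along the tool's x, y, z in m, then the turn, a rotation vector about the tool's x, y, z in degrees. A call has 1 to 10 rows; each row is the pose to reach, as a shift and turn from the pose measured when the call began, along the tool's axes at that moment; what a row does not reach only later rows make up. A row lasts 1/12 s, in which the tool goes at most 41.7 mm and 7.16 degrees, less where a joint would pass 70% of its speed; a pose out of reach is approached as far as the arm can. A call with a gripper value outside its range is refused whole. The fingers move at their own pace and stop on an object; "newtons" is the grip in N (left out, the last holds). Time passes only in rows, so rows that repeat a pose let the fingers close. It gives the time, the measured TCP pose, the force and the opening at its end, in the units of the state.
- state(): the state, without advancing time (a new reading comes with each control period).
- camera(name): name is "scene" or "top"; returns (picture, depth): 420x560x3 uint8, red, green, blue; 420x560 float32, mm along the optical axis (not along the pixel's ray), 0 where there is no reading.
- camera_params(name): a dict with "intrinsics" (3x3 intrinsics, pixels), "R" (3x3) and "t" (3): a world point X has camera coordinates R X + t. Camera axes: x right, y down, z forward; pixel columns grow to the right and rows downward; lengths in mm; the calibration is good to about 2 mm. A picture is of the moment at which its call begins. camera_params takes no time and is no camera call.
- close_job(): hands the job in, once; it reports no verdict.
The state is a dict: "time": time; "joint_positions": joint angles; "qvel": joint speeds; "effort": joint torques, N m; "position": TCP position; "ee_rot": TCP orientation; "force": force on the tool from outside, world axes, zero at the start; "ft_torque": the same for the moment, N m; "grip_width": finger opening in mm.
Only numpy, scipy, OpenCV 4.12 (cv2) and the standard library are available. Lean on these libraries where they do the work, as an engineer would, in place of code of your own. Each camera call takes 0.05 s, during which the arm holds its last target.

## Working session

There is one attempt and no reset: what is moved stays moved. The work goes in short steps, Python scripts to look and compute and a tool call to move; the robot and the scene stay as the last step left them, time stands still between calls to the robot, and variables do not carry over. Pictures are saved under pics/ and viewed, and the job is handed in when it is done.

Besides the shell and the picture viewer there is one more tool, called after "Call:" as a command line: name --pt "numbers of a row" for each row, then --argument value for the rest. step_arm: Moves the arm, as the interface text tells. Its arguments: {"type":"object","properties":{"rows":{"type":"array"},"newtons":{"type":"number"}},"required":["rows"]}

```bash
ls; mkdir -p pics
python3 - <<'E'
from workcell import state, camera, camera_params
import cv2,numpy as np
print(state())
for n in ("scene","top"):
    p,d=camera(n); cv2.imwrite(f"pics/{n}0.png",p[:,:,::-1]); np.save(f"{n}0.npy",d)
    cp=camera_params(n); print(n,cp)
E
```

```text
pics
{'time': 0.0, 'joint_positions': array([-1.26921914e+00,  2.17805247e-01,  1.61492229e+00, -3.05893217e-05,
        1.31130932e+00, -1.12188293e-01]), 'qvel': array([ 0.00110989, -0.00073574, -0.00023283,  0.00151025, -0.00057644,
       -0.00014521]), 'effort': array([ 3.70402522e-04, -3.96837294e+01, -3.03854012e+01, -1.52771509e-04,
        9.55354830e-03,  6.42456712e-06]), 'position': array([ 251.06176519, -571.46451266,  229.94277696]), 'ee_rot': array([-1.21523086e-03,  9.78674445e-01,  2.05413821e-01, -1.30265136e-04]), 'force': array([-0.70223115,  0.11925307, -0.10228954]), 'ft_torque': array([-0.0021728 ,  0.00223496,  0.03480904]), 'grip_width': 85.52612899665537}
scene {'intrinsics': array([[392.34282453,   0.        , 276.54957802],
       [  0.        , 392.34282453, 208.20557765],
       [  0.        ,   0.        ,   1.        ]]), 'R': array([[ 0.49377439, -0.86949095, -0.01312745],
       [-0.49460947, -0.26840292, -0.82663253],
       [ 0.71522606,  0.41466294, -0.56258895]]), 't': array([-360.5198256 ,  279.51711653,  547.96933736])}
top {'intrinsics': array([[419.61906506,   0.        , 276.7467131 ],
       [  0.        , 419.61906506, 209.67623013],
       [  0.        ,   0.        ,   1.        ]]), 'R': array([[ 0.01636006, -0.99967375,  0.0196146 ],
       [-0.99565319, -0.01808694, -0.09136512],
       [ 0.09169008, -0.0180346 , -0.99562427]]), 't': array([-111.6955011 ,  549.03601817,  922.81744398])}
```

View pics/scene0.png

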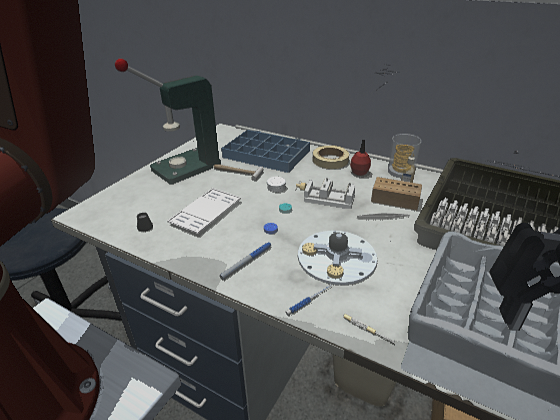

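View pics/top0.png

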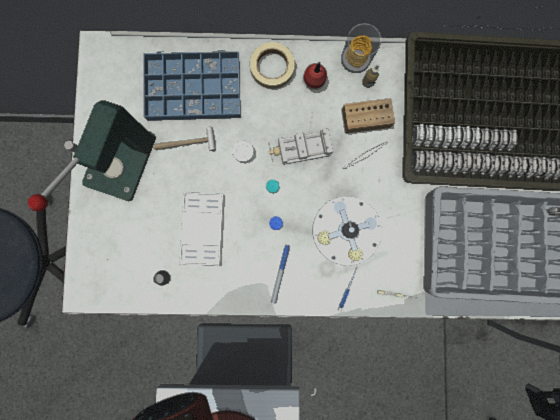

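```bash
cat > h.py <<'E'
from workcell import state, camera, camera_params
import cv2,numpy as np
def world(n,u,v,z):
    c=camera_params(n);K=np.array(c['intrinsics']);R=np.array(c['R']);t=np.array(c['t'])
    d=R.T@np.linalg.inv(K)@np.array([u,v,1]);o=-R.T@t
    return o+d*(z-o[2])/d[2]
def worldd(n,u,v,dep):
    c=camera_params(n);K=np.array(c['intrinsics']);R=np.array(c['R']);t=np.array(c['t'])
    return R.T@(np.linalg.inv(K)@np.array([u,v,1])*dep-t)
def pix(n,X):
    c=camera_params(n);q=np.array(c['intrinsics'])@(np.array(c['R'])@np.array(X)+np.array(c['t']));return q[:2]/q[2]
def crop(img,x0,y0,w,h,s,fn):
    cv2.imwrite(fn,cv2.resize(img[y0:y0+h,x0:x0+w],None,fx=s,fy=s,interpolation=cv2.INTER_CUBIC))
E
python3 - <<'E'
from h import *
t=cv2.imread('pics/top0.png');s=cv2.imread('pics/scene0.png')
crop(t,300,190,100,75,8,'pics/c1.png')
crop(t,170,180,120,90,6,'pics/c2.png')
crop(s,285,220,100,70,8,'pics/c3.png')
E
```

```text
(no output)
```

View pics/c1.png

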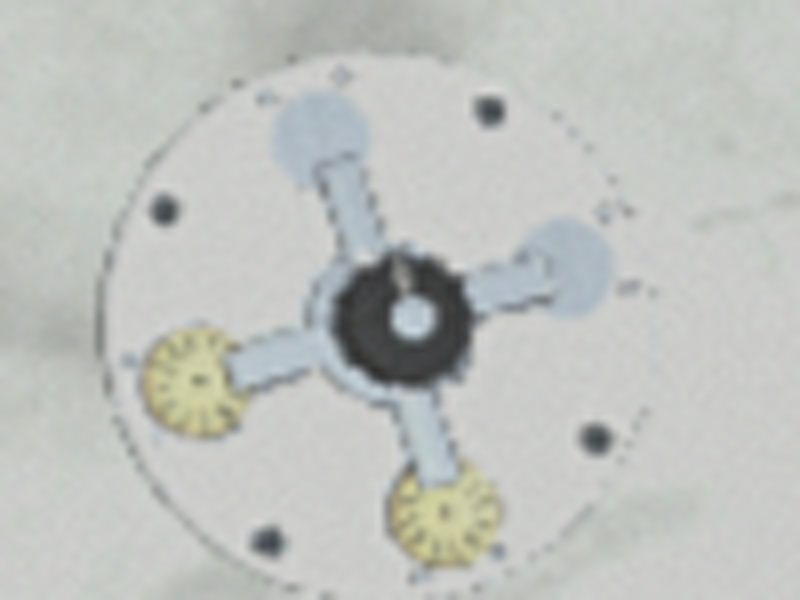

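View pics/c2.png

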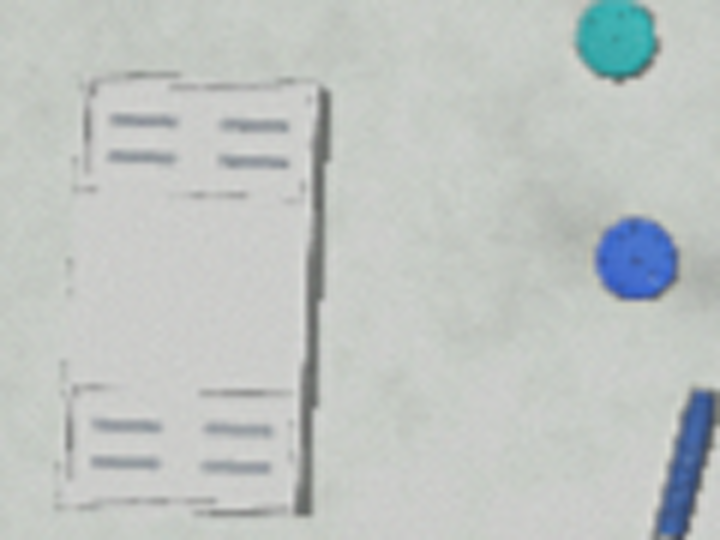

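View pics/c3.png

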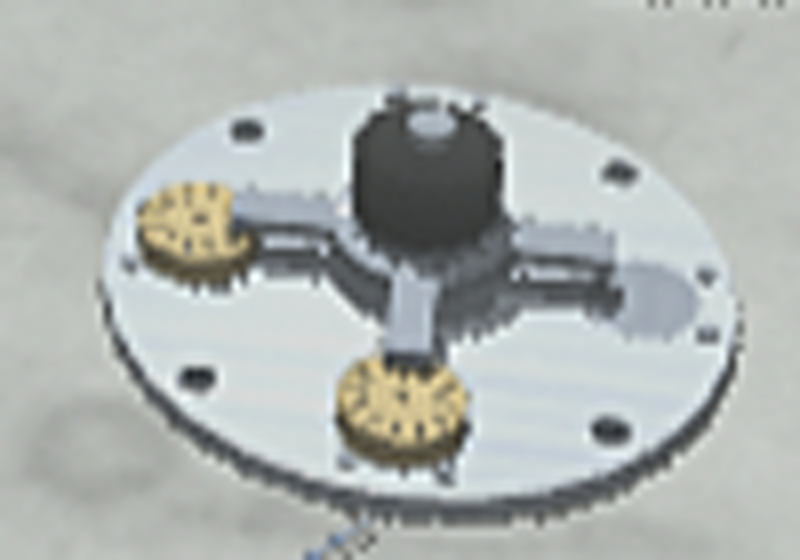

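Run:
```python
from h import *
def c(x,y,x0,y0,s,z,n='top'): return world(n,(x+.5)/s-.5+x0,(y+.5)/s-.5+y0,z)
P={}
for nm,x,y,z in [('nestTop',320,139,8),('nestR',567,267,8),('discL',197,381,18),('discB',444,513,18),('nut',402,320,50.8),('nut_stud',414,317,50.8)]:
    P[nm]=c(x,y,300,190,8,z); print(nm,P[nm])
m=(P['nestTop']+P['discB'])/2;m2=(P['nestR']+P['discL'])/2
print(m,m2,[np.linalg.norm((P[k]-(m+m2)/2)[:2]) for k in list(P)[:4]],[np.degrees(np.arctan2(*(P[k]-(m+m2)/2)[[1,0]])) for k in list(P)[:4]])
for nm,x,y,z in [('discL',197,217,18),('discB',401,403,18),('nestR',658,298,8),('nuttop',432,123,50.8)]:
    print('scene',nm,c(x,y,285,220,8,z,'scene'))
# tray corners at top rim z=14, and pan floor marks
for nm,x,y,z in [('TL',86,82,14),('TR',322,85,14),('BR',298,510,14),('BL',60,505,14)]:
    P[nm]=c(x,y,170,180,6,z);print(nm,P[nm])
ct=(P['TL']+P['TR']+P['BR']+P['BL'])/4
print('tray',ct, np.degrees(np.arctan2(*(P['TL']-P['BL']+P['TR']-P['BR'])[[1,0]])))
t=[c(x,y,170,180,6,11) for x,y in [(198,140),(182,446)]]; print('pans',t, np.linalg.norm(t[0]-t[1]))
for k in range(3):
 pass
d=np.load('top0.npy')
for u,v in [(210,245),(202,230),(200,200),(230,230),(324,237),(351,229)]: print((u,v),worldd('top',u,v,d[v,u]))
for nm,x,y,z in [('turq',617,39,10),('blue',637,259,10)]: print(nm,c(x,y,170,180,6,z))
print('markerends',world('top',287,247,5),world('top',275,302,5),'driver',world('top',358,268,5),world('top',342,307,5),'tin',world('top',244,152,21))
```

```text
nestTop [ 561.56351742 -247.75978632    8.        ]
nestR [ 525.74892081 -319.3550787     8.        ]
discL [ 490.81749467 -211.20474183   18.        ]
discB [ 454.64722911 -281.61002721   18.        ]
nut [ 507.59597671 -263.28941771   50.8       ]
nut_stud [ 508.47852194 -266.60237079   50.8       ]
[ 508.10537327 -264.68490677   13.        ] [ 508.28320774 -265.27991027   13.        ] [np.float64(56.079346437624714), np.float64(57.13626088873757), np.float64(56.5154002671157), np.float64(56.06929183458364)] [np.float64(17.885252725754135), np.float64(-72.10693134744295), np.float64(107.90683299116363), np.float64(-162.74920543029984)]
scene discL [ 491.45439127 -212.47084387   18.        ]
scene discB [ 452.83231354 -284.49857884   18.        ]
scene nestR [ 529.41112644 -322.68869971    8.        ]
scene nuttop [ 516.12335295 -263.92496498   50.8       ]
TL [585.90470787 110.70980922  14.        ]
TR [586.45098918  20.85943238  14.        ]
BR [425.17846358  25.35804588  14.        ]
BL [425.64985494 114.59071236  14.        ]
tray [505.7960039   67.87949996  14.        ] -1.4928815255546994
pans [array([564.76167158,  67.88061904,  11.        ]), array([448.37251573,  70.13202597,  11.        ])] 116.41092918188964
(210, 245) [468.89214563  47.90170201  11.37787726]
(202, 230) [502.51838073  66.62679306  14.5530964 ]
(200, 200) [571.29395036  73.87844428  11.77429967]
(230, 230) [504.27380948   4.63010367  -1.40345557]
(324, 237) [ 491.15253588 -210.3931881    20.89580566]
(351, 229) [ 508.69214471 -265.15987252   54.62808225]
turq [606.96440559 -91.588127    10.        ]
blue [ 522.22397685 -100.70224104   10.        ]
markerends [ 467.2626205  -127.52482382    5.        ] [ 342.65593798 -102.06579713    5.        ] driver [ 421.99725165 -291.02369392    5.        ] [ 333.59475224 -254.42237131    5.        ] tin [683.1735545  -24.80738705  21.        ]
```

Brass discs in the jig appear at top pixels (324,237) and (355,254). These could be mistaken for them:
- the turquoise disc at (272,186)
- the blue disc at (276,223)
- the coins in the beaker at (361,45)

I choose the two brass discs in the nests; the close crop confirms them. The other two nests are empty. The tray is at (202,229).

```bash
cat >> h.py <<'E'
from scipy.spatial.transform import Rotation as Ro
def rot(phi):
    c,s=np.cos(np.radians(phi)),np.sin(np.radians(phi))
    return np.array([[c,s,0],[s,-c,0],[0,0,-1.]])
def go(x,y,z,q6=None,phi=None):
    s=state();q=s['ee_rot'];R=Ro.from_quat([q[1],q[2],q[3],q[0]]).as_matrix()
    q1=np.degrees(np.arctan2(y,x))
    if phi is None: phi=q1+90-q6
    else:
        q6=(q1+90-phi+180)%360-180
    Rt=rot(phi); cur=np.degrees(np.arctan2(R[1,0],R[0,0]))
    d=R.T@(np.array([x,y,z])-s['position'])
    rv=np.degrees(Ro.from_matrix(R.T@Rt).as_rotvec())
    print('t%.2f'%s['time'],'pos',s['position'].round(1),'phi %.1f'%cur,'q6 now %.1f -> %.1f'%(np.degrees(s['joint_positions'][5]),q6),'w %.1f'%s['grip_width'])
    print('  shift m',(d/1000).round(4),'turn deg',rv.round(1),'|d| %.0f'%np.linalg.norm(d))
E
python3 - <<'E'
from h import *
go(508,-265,130,q6=-139)
go(508,-265,130,q6=-60)
E
```

```text
t0.10 pos [ 251.2 -571.5  230.1] phi 23.7 q6 now -6.4 -> -139.0 w 85.2
  shift m [ 0.3584 -0.1771  0.1006] turn deg [   0.    -0.2 -177.7] |d| 412
t0.10 pos [ 251.2 -571.5  230.1] phi 23.7 q6 now -6.4 -> -60.0 w 85.2
  shift m [ 0.3584 -0.1771  0.1006] turn deg [ -0.1  -0.1 -98.7] |d| 412
```

Call:
step_arm --pt "-0.3 0.358 -0.177 0.05 0 0 -98" --pt "-0.3 0.358 -0.177 0.05 0 0 -98" --pt "-0.3 0.358 -0.177 0.05 0 0 -98" --pt "-0.3 0.358 -0.177 0.05 0 0 -98" --pt "-0.3 0.358 -0.177 0.05 0 0 -98" --pt "-0.3 0.358 -0.177 0.05 0 0 -98" --pt "-0.3 0.358 -0.177 0.05 0 0 -98" --pt "-0.3 0.358 -0.177 0.05 0 0 -98" --pt "-0.3 0.358 -0.177 0.05 0 0 -98" --pt "-0.3 0.358 -0.177 0.05 0 0 -98" --newtons 40

```text
time: 0.93
position: [508.9, -261.9, 179.5]
ee_rot: [-0.001, 0.67, 0.742, 0.001]
force: [-1.0, 0.1, -0.5]
grip_width: 55.6
```

Run:
```python
from h import *
go(508,-265,110,q6=-139)
```

```text
t0.93 pos [ 508.9 -261.9  179.5] phi 95.8 q6 now -40.2 -> -139.0 w 55.6
  shift m [-0.0033 -0.0012  0.0695] turn deg [   0.2   -0.2 -105.7] |d| 70
```

Call:
step_arm --pt "-0.3 -0.003 -0.001 0.07 0 0 -105" --pt "-0.3 -0.003 -0.001 0.07 0 0 -105" --pt "-0.3 -0.003 -0.001 0.07 0 0 -105" --pt "-0.3 -0.003 -0.001 0.07 0 0 -105" --pt "-0.3 -0.003 -0.001 0.07 0 0 -105" --pt "-0.3 -0.003 -0.001 0.07 0 0 -105" --pt "-0.3 -0.003 -0.001 0.07 0 0 -105" --pt "-0.3 -0.003 -0.001 0.07 0 0 -105" --pt "-0.3 -0.003 -0.001 0.07 0 0 -105" --pt "-0.3 -0.003 -0.001 0.07 0 0 -105"

```text
time: 1.77
position: [507.7, -264.4, 108.9]
ee_rot: [-0.001, 0.111, 0.994, 0.002]
force: [-0.0, -0.7, 0.1]
grip_width: 55.2
```

Run:
```python
from h import *
go(508.2,-265,110,q6=-139)
go(508.2,-265,31,q6=-139)
p,d=camera('scene'); crop(p[:,:,::-1],250,130,160,120,5,'pics/a1.png')
```

```text
t1.77 pos [ 507.7 -264.4  108.9] phi 167.3 q6 now -112.0 -> -139.0 w 55.2
  shift m [-0.0006 -0.0005 -0.0011] turn deg [  0.2  -0.  -34.2] |d| 1
t1.77 pos [ 507.7 -264.4  108.9] phi 167.3 q6 now -112.0 -> -139.0 w 55.2
  shift m [-0.0008 -0.0008  0.0779] turn deg [  0.2  -0.  -34.2] |d| 78
```

View pics/a1.png

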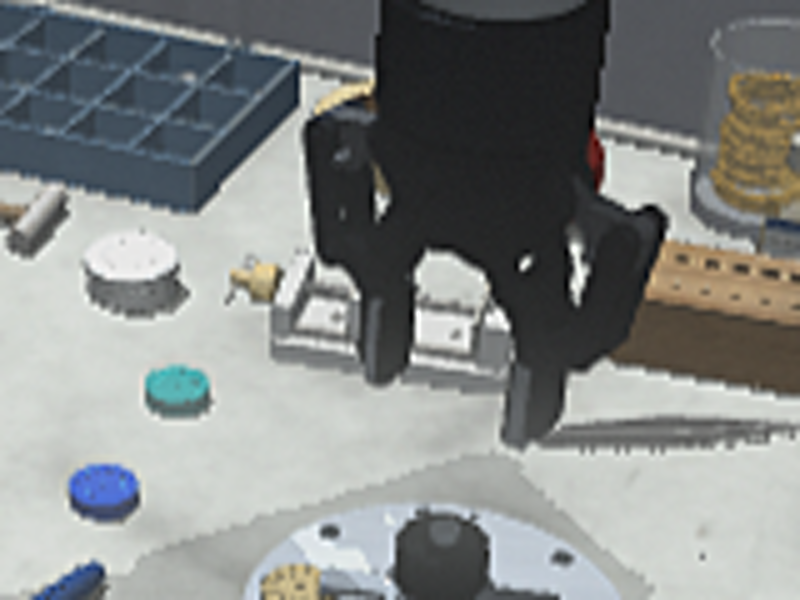

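Call:
step_arm --pt "-0.3 -0.001 -0.001 0.0 0 0 -27" --pt "-0.3 -0.001 -0.001 0.0 0 0 -27" --pt "-0.3 -0.001 -0.001 0.0 0 0 -27" --pt "-0.3 -0.001 -0.001 0.0 0 0 -27" --pt "-0.3 -0.001 -0.001 0.02 0 0 -27" --pt "-0.3 -0.001 -0.001 0.04 0 0 -27" --pt "-0.3 -0.001 -0.001 0.05 0 0 -27" --pt "-0.3 -0.001 -0.001 0.05 0 0 -27"

```text
time: 2.48
position: [505.8, -263.6, 55.4]
ee_rot: [-0.003, -0.126, 0.992, 0.004]
force: [0.1, 0.5, -0.5]
grip_width: 55.4
```

Run:
```python
from h import *
go(508.2,-265,31,q6=-132)
p,d=camera('scene'); crop(p[:,:,::-1],280,180,120,90,6,'pics/a2.png')
p,d=camera('top'); crop(p[:,:,::-1],300,180,120,90,6,'pics/a2t.png')
```

```text
t2.48 pos [ 505.8 -263.6   55.4] phi -165.6 q6 now -139.2 -> -132.0 w 55.4
  shift m [-0.0021 -0.0022  0.0244] turn deg [ 0.5 -0.3 -0. ] |d| 25
```

View pics/a2.png

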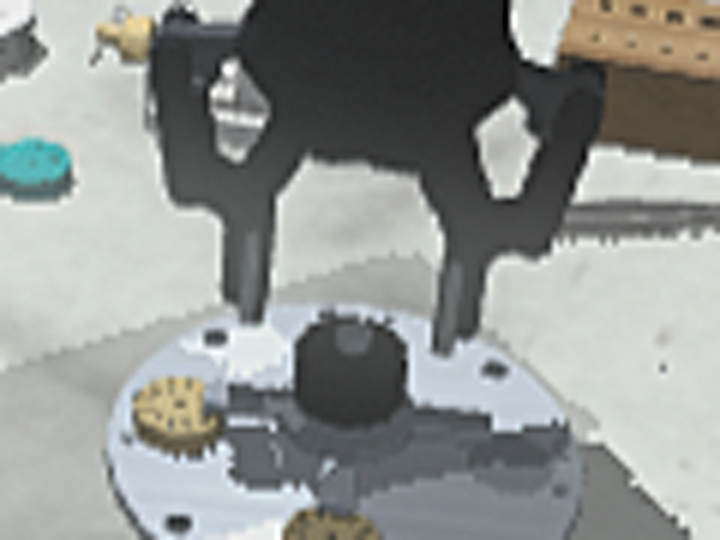

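View pics/a2t.png

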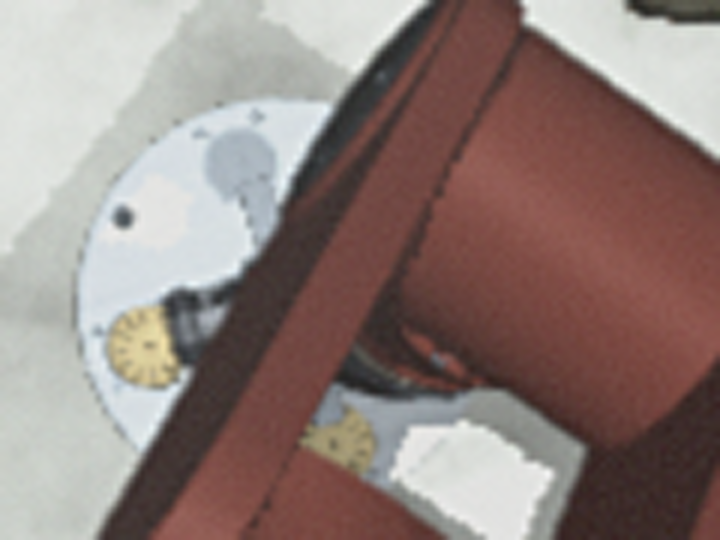

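Call:
step_arm --pt "-0.3 -0.002 -0.002 0.01 0.3 0 0" --pt "-0.3 -0.002 -0.002 0.02 0.3 0 0" --pt "-0.3 -0.002 -0.002 0.0245 0.3 0 0" --pt "-0.3 -0.002 -0.002 0.0245 0.3 0 0" --pt "0.4 -0.002 -0.002 0.0245 0.3 0 0" --pt "0.6 -0.002 -0.002 0.0245 0.3 0 0" --pt "0.6 -0.002 -0.002 0.0245 0.3 0 0" --pt "0.6 -0.002 -0.002 0.0245 0.3 0 0" --newtons 40

```text
time: 3.25
position: [509.9, -264.8, 34.3]
ee_rot: [-0.001, -0.126, 0.992, 0.002]
force: [-1.6, 4.7, 3.2]
grip_width: 33.5
```

Run:
```python
from h import *
go(508.2,-265,31,q6=-132)
print(state()['force'],state()['ft_torque'])
p,d=camera('scene'); crop(p[:,:,::-1],280,180,120,90,6,'pics/a3.png')
```

```text
t3.25 pos [ 509.9 -264.8   34.3] phi -165.6 q6 now -138.9 -> -132.0 w 33.5
  shift m [0.0017 0.0002 0.0033] turn deg [ 0.2 -0.1 -0. ] |d| 4
[-1.56888795  4.69708143  3.19406387] [ 0.85116891  0.38496475 -0.03627823]
```

View pics/a3.png

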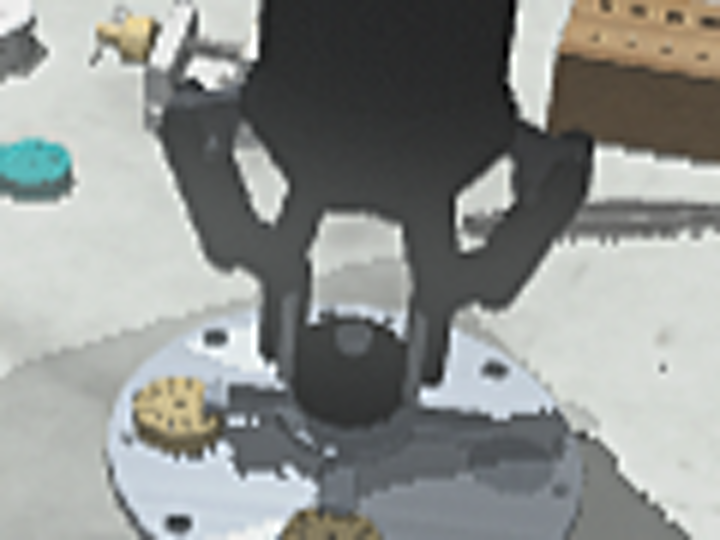

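Call:
step_arm --pt "0.6 0 0 0 0 0 7" --pt "0.6 0 0 0 0 0 14" --pt "0.6 0 0 0 0 0 21" --pt "0.6 0 0 0 0 0 28" --pt "0.6 0 0 -0.001 0 0 35" --pt "0.6 0 0 -0.001 0 0 42" --pt "0.6 0 0 -0.001 0 0 49" --pt "0.6 0 0 -0.001 0 0 56" --pt "0.6 0 0 -0.001 0 0 63" --pt "0.6 0 0 -0.001 0 0 70"

```text
time: 4.13
position: [509.0, -267.1, 35.5]
ee_rot: [-0.002, 0.468, 0.884, -0.002]
force: [-4.9, -5.6, -0.9]
grip_width: 33.4
```

Run:
```python
from h import *
go(508.2,-265,32.5,q6=-72)
print(state()['force'],state()['ft_torque'])
p,d=camera('scene'); crop(p[:,:,::-1],280,180,120,90,6,'pics/a4.png')
```

```text
t4.13 pos [ 509.  -267.1   35.5] phi 124.2 q6 now -68.6 -> -72.0 w 33.4
  shift m [0.0022 0.0005 0.003 ] turn deg [ -0.2  -0.1 -10.3] |d| 4
[-4.8651905  -5.56304125 -0.90506407] [-0.85172658  0.60012562  0.07987956]
```

View pics/a4.png

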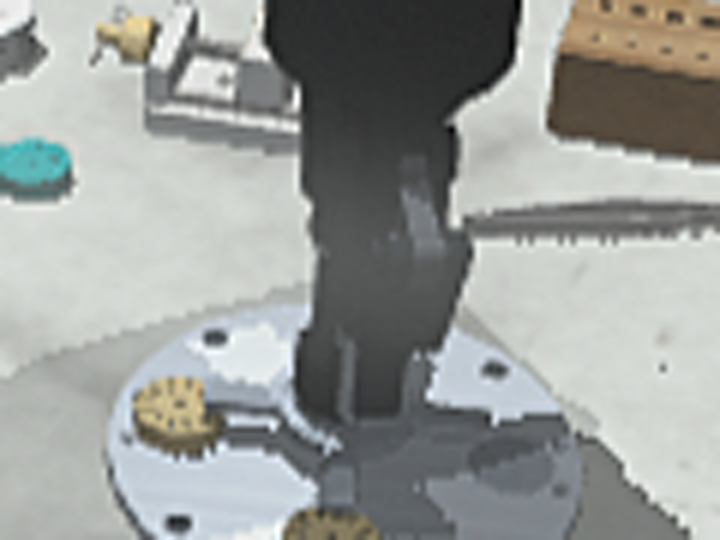

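Call:
step_arm --pt "0.6 0.001 0 0 0 0 7" --pt "0.6 0.001 0 0 0 0 14" --pt "0.6 0.002 0 0 0 0 21" --pt "0.6 0.002 0 0 0 0 28" --pt "0.6 0.002 0 -0.001 0 0 35" --pt "0.6 0.002 0 -0.001 0 0 42" --pt "0.6 0.002 0 -0.001 0 0 49" --pt "0.6 0.002 0 -0.001 0 0 56" --pt "0.6 0.002 0 -0.001 0 0 63" --pt "0.6 0.002 0 -0.001 0 0 70"

```text
time: 5.02
position: [506.3, -267.2, 36.7]
ee_rot: [0.0, 0.892, 0.451, -0.004]
force: [-5.7, -2.7, 1.3]
grip_width: 33.3
```

Run:
```python
from h import *
go(508.2,-265,34,q6=0)
print(state()['force'],state()['ft_torque'])
```

```text
t5.02 pos [ 506.3 -267.2   36.7] phi 53.6 q6 now 2.1 -> 0.0 w 33.3
  shift m [0.0029 0.0003 0.0027] turn deg [-0.2  0.4 -8.8] |d| 4
[-5.663222   -2.73460433  1.30504643] [-0.67224307  0.85352249  0.02128767]
```

Call:
step_arm --pt "0.6 0.0 0 0 0 0 7" --pt "0.6 0.0 -0.0005 0 0 0 14" --pt "0.6 0.0 -0.001 0 0 0 21" --pt "0.6 0.0005 -0.0015 0 0 0 28" --pt "0.6 0.0005 -0.0015 -0.001 0 0 35" --pt "0.6 0.001 -0.002 -0.001 0 0 42" --pt "0.6 0.001 -0.002 -0.001 0 0 49" --pt "0.6 0.001 -0.0025 -0.001 0 0 56" --pt "0.6 0.0015 -0.0025 -0.001 0 0 63" --pt "0.6 0.002 -0.0025 -0.001 0 0 70"

```text
time: 5.85
position: [505.2, -264.5, 37.9]
ee_rot: [0.003, 0.989, -0.145, -0.004]
force: [-2.2, -0.8, 0.3]
grip_width: 33.2
```

Call:
step_arm --pt "0.6 0.0 0 0 0 0 7" --pt "0.6 0.0 -0.0005 0 0 0 14" --pt "0.6 0.0 -0.001 0 0 0 21" --pt "0.6 0.0005 -0.0015 0 0 0 28" --pt "0.6 0.0005 -0.0015 -0.001 0 0 35" --pt "0.6 0.001 -0.002 -0.001 0 0 42" --pt "0.6 0.001 -0.002 -0.001 0 0 49" --pt "0.6 0.001 -0.0025 -0.001 0 0 56" --pt "0.6 0.0015 -0.0025 -0.001 0 0 63" --pt "0.6 0.002 -0.0025 -0.001 0 0 66"

```text
time: 6.68
position: [507.3, -262.9, 38.9]
ee_rot: [0.005, 0.749, -0.662, -0.002]
force: [-2.8, 0.2, 0.9]
grip_width: 33.3
```

Run:
```python
from h import *
go(508.2,-265,34,q6=0)
print(state()['force'],state()['ft_torque'])
p,d=camera('scene'); crop(p[:,:,::-1],280,180,120,90,6,'pics/a5.png')
```

```text
t6.68 pos [ 507.3 -262.9   38.9] phi -82.9 q6 now 139.2 -> 0.0 w 33.3
  shift m [ 0.0021 -0.0007  0.0049] turn deg [   0.5    0.6 -145.4] |d| 5
[-2.8280957   0.15284356  0.90387669] [0.12111287 0.32514211 0.0939801 ]
```

View pics/a5.png

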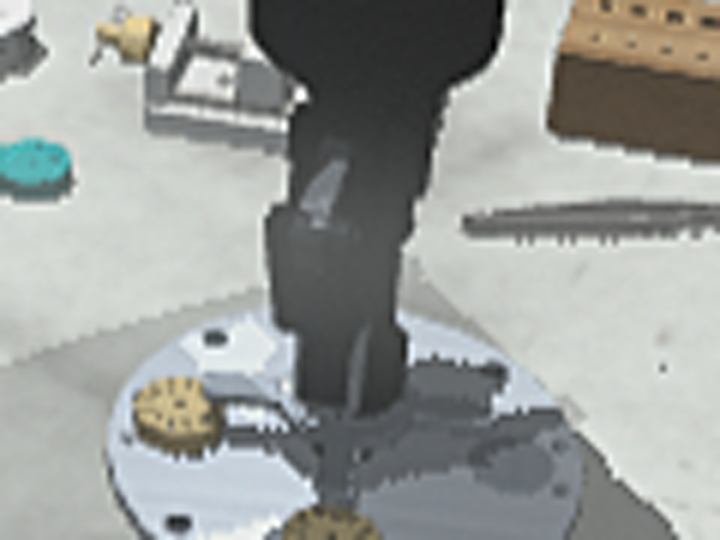

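Call:
step_arm --pt "-0.3 0 0 0 0 0 0" --pt "-0.3 0 0 0 0 0 0" --pt "-0.3 0 0 0 0 0 0" --pt "-0.3 0.002 -0.001 0 0 0 -7" --pt "-0.3 0.002 -0.001 0 0 0 -14" --pt "-0.3 0.002 -0.001 0 0 0 -21" --pt "-0.3 0.002 -0.001 0 0 0 -28" --pt "-0.3 0.002 -0.001 0 0 0 -35" --pt "-0.3 0.002 -0.001 0 0 0 -42" --pt "-0.3 0.002 -0.001 0 0 0 -49"

```text
time: 7.57
position: [509.1, -265.1, 39.4]
ee_rot: [0.004, 0.958, -0.288, -0.003]
force: [0.1, -0.1, 0.1]
grip_width: 55.7
```

Call:
step_arm --pt "-0.3 0 0 0 0 0 -7" --pt "-0.3 0 0 0 0 0 -14" --pt "-0.3 0 0 0 0 0 -21" --pt "-0.3 0 0 0 0 0 -28" --pt "-0.3 0 0 0 0 0 -35" --pt "-0.3 0 0 0 0 0 -42" --pt "-0.3 0 0 0 0 0 -49" --pt "-0.3 0 0 0 0 0 -56" --pt "-0.3 0 0 0 0 0 -63" --pt "-0.3 0 0 0 0 0 -70"

```text
time: 8.4
position: [509.6, -265.3, 39.8]
ee_rot: [0.002, 0.949, 0.316, -0.004]
force: [0.2, -0.3, 0.8]
grip_width: 55.5
```

Call:
step_arm --pt "-0.3 0 0 0 0 0 -7" --pt "-0.3 0 0 0 0 0 -14" --pt "-0.3 0 0 0 0 0 -21" --pt "-0.3 0 0 0 0 0 -28" --pt "-0.3 0 0 0 0 0 -35" --pt "-0.3 0 0 0 0 0 -42" --pt "-0.3 0 0 0 0 0 -49" --pt "-0.3 0 0 0 0 0 -56" --pt "-0.3 0 0 0 0 0 -63" --pt "-0.3 0 0 0 0 0 -70"

```text
time: 9.23
position: [510.2, -265.6, 40.2]
ee_rot: [-0.0, 0.593, 0.805, -0.005]
force: [-0.1, -0.5, -1.0]
grip_width: 55.3
```

Run:
```python
from h import *
go(508.2,-265,38,q6=-127)
print(state()['force'],state()['ft_torque'])
```

```text
t9.23 pos [ 510.2 -265.6   40.2] phi 107.3 q6 now -51.1 -> -127.0 w 55.3
  shift m [ 0.0011 -0.0017  0.0022] turn deg [ -0.6  -0.1 -82.2] |d| 3
[-0.05076706 -0.48357199 -0.9854036 ] [ 0.02146348  0.00956506 -0.04796692]
```

Call:
step_arm --pt "-0.3 0.001 -0.002 0.003 0 0 -7" --pt "-0.3 0.001 -0.002 0.003 0 0 -14" --pt "-0.3 0.001 -0.002 0.003 0 0 -21" --pt "-0.3 0.001 -0.002 0.003 0 0 -28" --pt "-0.3 0.001 -0.002 0.003 0 0 -35" --pt "-0.3 0.001 -0.002 0.003 0 0 -42" --pt "-0.3 0.001 -0.002 0.003 0 0 -49" --pt "-0.3 0.001 -0.002 0.003 0 0 -56" --pt "-0.3 0.001 -0.002 0.003 0 0 -63" --pt "-0.3 0.001 -0.002 0.003 0 0 -70"

```text
time: 10.07
position: [508.5, -265.5, 37.6]
ee_rot: [-0.002, 0.02, 1.0, -0.004]
force: [0.3, 0.7, -0.5]
grip_width: 55.5
```

Run:
```python
from h import *
go(508.2,-265,37,q6=-117)
p,d=camera('scene'); crop(p[:,:,::-1],280,180,120,90,6,'pics/a6.png')
```

```text
t10.07 pos [ 508.5 -265.5   37.6] phi 177.7 q6 now -121.6 -> -117.0 w 55.5
  shift m [0.0003 0.0005 0.0006] turn deg [-0.5 -0.3 -1.8] |d| 1
```

View pics/a6.png

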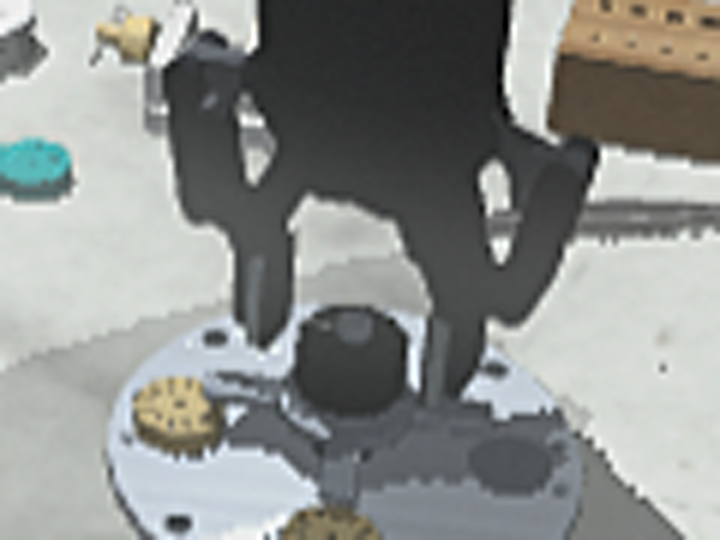

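Call:
step_arm --pt "0.6 0 0 0.001 0 0 0" --pt "0.6 0 0 0.001 0 0 0" --pt "0.6 0 0 0.001 0 0 0" --pt "0.6 0 0 0.001 0 0 0" --pt "0.6 0 0 0.001 0 0 7" --pt "0.6 0 0 0.001 0 0 14" --pt "0.6 0 0 0.001 0 0 21" --pt "0.6 0 0 0.001 0 0 28" --pt "0.6 0 0 0 0 0 35" --pt "0.6 0 0 0 0 0 42"

```text
time: 10.95
position: [508.5, -266.2, 37.7]
ee_rot: [-0.0, 0.378, 0.926, -0.005]
force: [-1.4, -1.2, 1.8]
grip_width: 33.3
```

Call:
step_arm --pt "0.6 0 0 0 0 0 7" --pt "0.6 0 0 0 0 0 14" --pt "0.6 0 0 0 0 0 21" --pt "0.6 0 0 0 0 0 28" --pt "0.6 0 0 -0.001 0 0 35" --pt "0.6 0 0 -0.001 0 0 42" --pt "0.6 0 0 -0.001 0 0 49" --pt "0.6 0 0 -0.001 0 0 56" --pt "0.6 0 0 -0.001 0 0 63" --pt "0.6 0 0 -0.001 0 0 70"

```text
time: 11.78
position: [507.0, -266.6, 38.9]
ee_rot: [0.002, 0.842, 0.539, -0.006]
force: [-4.4, -0.2, 6.1]
grip_width: 33.9
```

Run:
```python
from h import *
go(508.2,-265,37,q6=-117)
print(state()['force'],state()['ft_torque'])
```

```text
t11.78 pos [ 507.  -266.6   38.9] phi 65.2 q6 now -9.0 -> -117.0 w 33.9
  shift m [0.0019 0.0005 0.0019] turn deg [  -0.8    0.3 -114.3] |d| 3
[-4.38137761 -0.15259958  6.07037072] [0.15638126 0.86099096 0.1156784 ]
```

Call:
step_arm --pt "0.6 0 0 0 0 0 7" --pt "0.6 0 0 0 0 0 14" --pt "0.6 0 -0.0005 -0.001 0 0 21" --pt "0.6 0 -0.0005 -0.001 0 0 28" --pt "0.6 0 -0.001 -0.001 0 0 35" --pt "0.6 0 -0.001 -0.001 0 0 42" --pt "0.6 0.001 -0.0015 -0.002 0 0 49" --pt "0.6 0.001 -0.0015 -0.002 0 0 56" --pt "0.6 0.001 -0.0015 -0.002 0 0 63" --pt "0.6 0.001 -0.0015 -0.002 0 0 70"

```text
time: 12.62
position: [506.1, -265.0, 40.2]
ee_rot: [0.005, 0.999, -0.046, -0.004]
force: [1.7, 0.2, -1.9]
grip_width: 33.6
```

Call:
step_arm --pt "0.6 0 0 0 0 0 7" --pt "0.6 0 0 0 0 0 14" --pt "0.6 0 -0.0005 -0.001 0 0 21" --pt "0.6 0 -0.0005 -0.001 0 0 28" --pt "0.6 0 -0.001 -0.001 0 0 35" --pt "0.6 0 -0.001 -0.001 0 0 42" --pt "0.6 0.001 -0.0015 -0.001 0 0 49" --pt "0.6 0.001 -0.0015 -0.001 0 0 56" --pt "0.6 0.001 -0.0015 -0.001 0 0 63" --pt "0.6 0.001 -0.0015 -0.001 0 0 70"

```text
time: 13.45
position: [507.4, -264.0, 41.3]
ee_rot: [0.006, 0.79, -0.613, 0.0]
force: [-0.8, -0.6, 1.1]
grip_width: 33.5
```

Run:
```python
from h import *
go(508.2,-265,37,q6=0)
print(state()['force'],state()['ft_torque'])
```

```text
t13.45 pos [ 507.4 -264.    41.3] phi -75.6 q6 now 132.0 -> 0.0 w 33.5
  shift m [ 0.0011 -0.0006  0.0043] turn deg [   0.8    0.4 -138.1] |d| 4
[-0.78468631 -0.61906601  1.14006943] [ 0.14690138 -0.14417128  0.08227545]
```

Call:
step_arm --pt "-0.3 0 0 0 0 0 0" --pt "-0.3 0 0 0 0 0 0" --pt "-0.3 0 0 0 0 0 0" --pt "-0.3 0 0 -0.03 0 0 0" --pt "-0.3 0 0 -0.06 0 0 0" --pt "-0.3 0 0 -0.06 0 0 0" --pt "-0.3 0 0 -0.06 0 0 0"

```text
time: 14.03
position: [509.8, -264.7, 103.9]
ee_rot: [0.006, 0.791, -0.612, 0.003]
force: [0.2, -0.5, -0.2]
grip_width: 55.6
```

Run:
```python
from h import *
go(491.2,-211.7,70,phi=-72.3)
p,d=camera('scene'); crop(p[:,:,::-1],280,180,120,90,6,'pics/a7.png')
```

```text
t14.03 pos [ 509.8 -264.7  103.9] phi -75.5 q6 now 131.9 -> 139.0 w 55.6
  shift m [-0.0563  0.0046  0.0333] turn deg [ 0.3 -0.7 -3.2] |d| 66
```

View pics/a7.png

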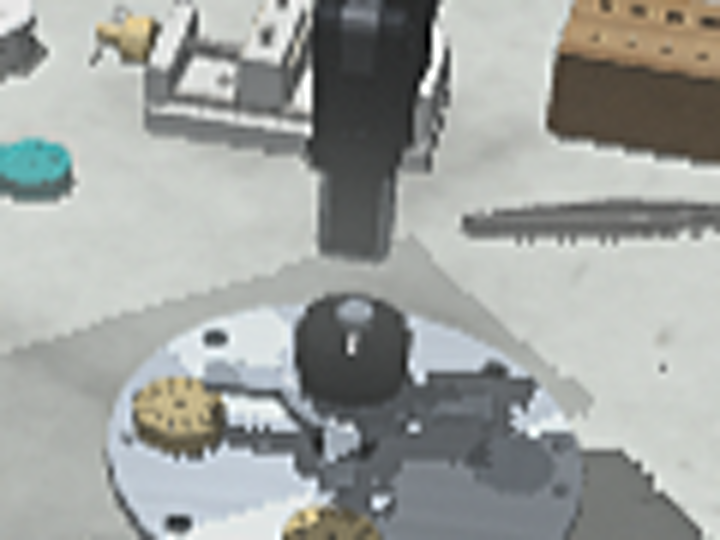

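Call:
step_arm --pt "-0.2 -0.03 0.002 0 0.3 -0.7 -3" --pt "-0.2 -0.056 0.0045 0 0.3 -0.7 -3" --pt "-0.2 -0.056 0.0045 0 0.3 -0.7 -3" --pt "-0.2 -0.056 0.0045 0.02 0.3 -0.7 -3" --pt "-0.2 -0.056 0.0045 0.04 0.3 -0.7 -3" --pt "-0.2 -0.056 0.0045 0.06 0.3 -0.7 -3" --pt "-0.2 -0.056 0.0045 0.065 0.3 -0.7 -3" --pt "-0.2 -0.056 0.0045 0.065 0.3 -0.7 -3"

```text
time: 14.75
position: [486.9, -209.9, 33.4]
ee_rot: [0.001, 0.806, -0.592, -0.006]
force: [-1.6, 0.1, 0.3]
grip_width: 51.3
```

Run:
```python
from h import *
go(491.2,-211.7,11,phi=-72.3)
p,d=camera('scene'); crop(p[:,:,::-1],270,180,120,90,6,'pics/a8.png')
p,d=camera('top'); crop(p[:,:,::-1],290,180,120,90,6,'pics/a8t.png')
```

```text
t14.75 pos [ 486.9 -209.9   33.4] phi -72.5 q6 now 131.7 -> 139.0 w 51.3
  shift m [ 0.0032 -0.0038  0.0223] turn deg [ 0.5  0.5 -0.2] |d| 23
```

View pics/a8.png

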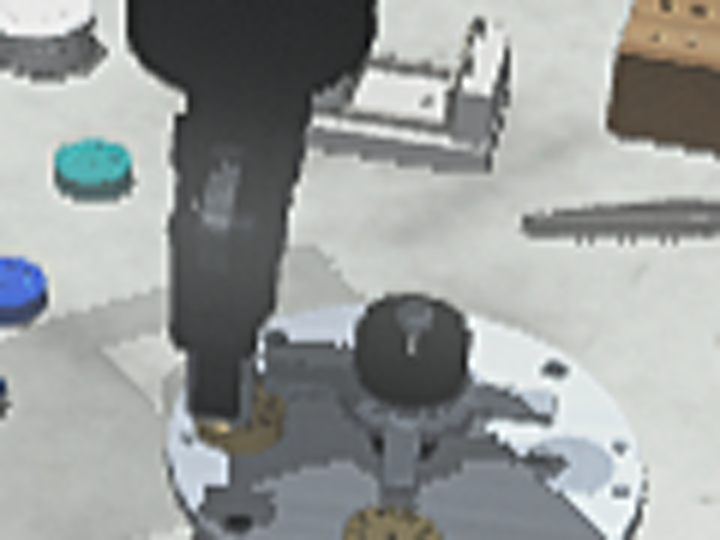

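View pics/a8t.png

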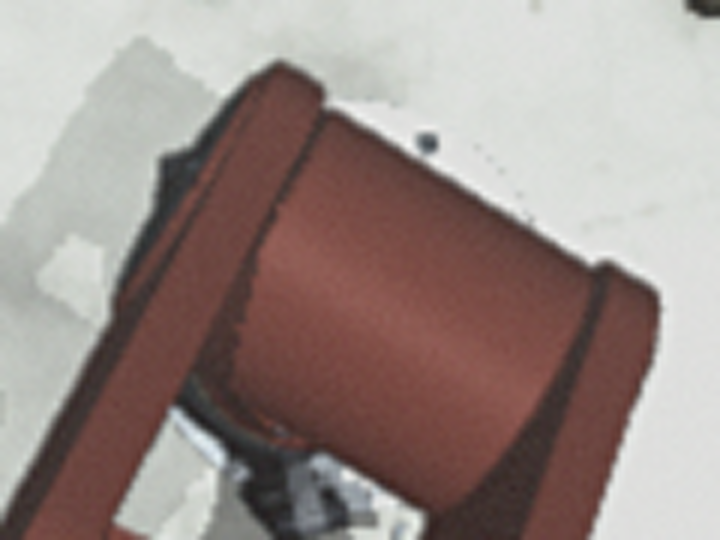

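Call:
step_arm --pt "-0.2 0.003 -0.004 0 0.4 0.4 0" --pt "-0.2 0.003 -0.004 0.005 0.4 0.4 0" --pt "-0.2 0.003 -0.004 0.012 0.4 0.4 0" --pt "-0.2 0.003 -0.004 0.018 0.4 0.4 0" --pt "-0.2 0.003 -0.004 0.02 0.4 0.4 0" --pt "-0.2 0.003 -0.004 0.02 0.4 0.4 0"

```text
time: 15.35
position: [493.1, -212.5, 15.2]
ee_rot: [-0.0, 0.806, -0.592, 0.001]
force: [-0.2, 0.6, 0.0]
grip_width: 51.4
```

Run:
```python
from h import *
go(491.2,-211.7,11,phi=-72.3);print(state()['force'])
p,d=camera('scene'); crop(p[:,:,::-1],290,210,80,60,10,'pics/a9.png')
```

```text
t15.35 pos [ 493.1 -212.5   15.2] phi -72.5 q6 now 131.7 -> 139.0 w 51.4
  shift m [-0.0013  0.0016  0.0042] turn deg [-0.1 -0.1 -0.2] |d| 5
[-0.15507208  0.56242401  0.02665834]
```

View pics/a9.png

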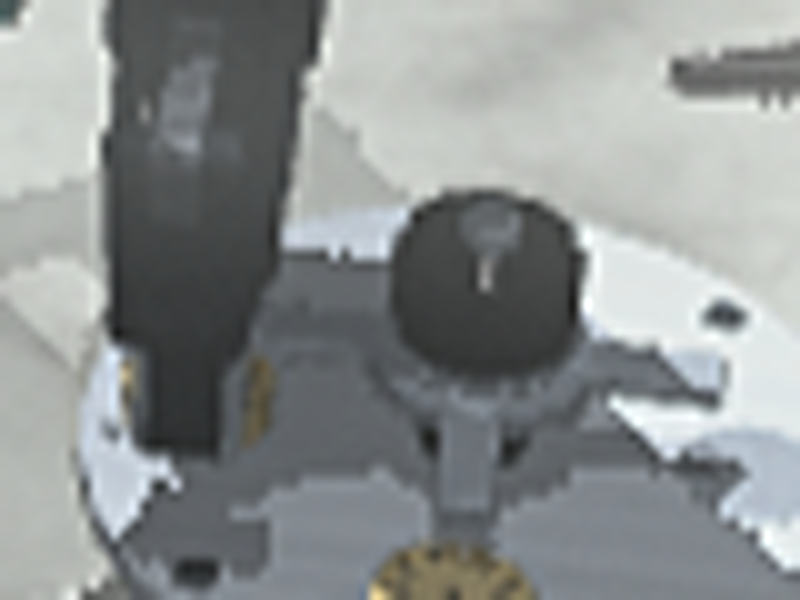

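Call:
step_arm --pt "-0.2 -0.001 0.0015 0.004 0 0 0" --pt "-0.2 -0.001 0.0015 0.0045 0 0 0" --pt "-0.2 -0.001 0.0015 0.0045 0 0 0" --pt "0.6 -0.001 0.0015 0.0045 0 0 0" --pt "0.6 -0.001 0.0015 0.0045 0 0 0" --pt "0.6 -0.001 0.0015 0.0045 0 0 0" --pt "0.6 -0.001 0.0015 0.0045 0 0 0" --newtons 60

```text
time: 15.98
position: [492.2, -212.4, 11.7]
ee_rot: [-0.0, 0.806, -0.592, 0.002]
force: [-1.0, 1.4, 4.2]
grip_width: 27.4
```

Run:
```python
from h import *
go(491.2,-211.7,16,phi=-72.3);print(state()['force'])
p,d=camera('scene'); crop(p[:,:,::-1],290,210,80,60,10,'pics/a10.png')
```

```text
t15.98 pos [ 492.2 -212.4   11.7] phi -72.5 q6 now 131.7 -> 139.0 w 27.4
  shift m [-0.001   0.0007 -0.0043] turn deg [-0.2 -0.2 -0.2] |d| 4
[-0.96176221  1.44004514  4.19346228]
```

View pics/a10.png

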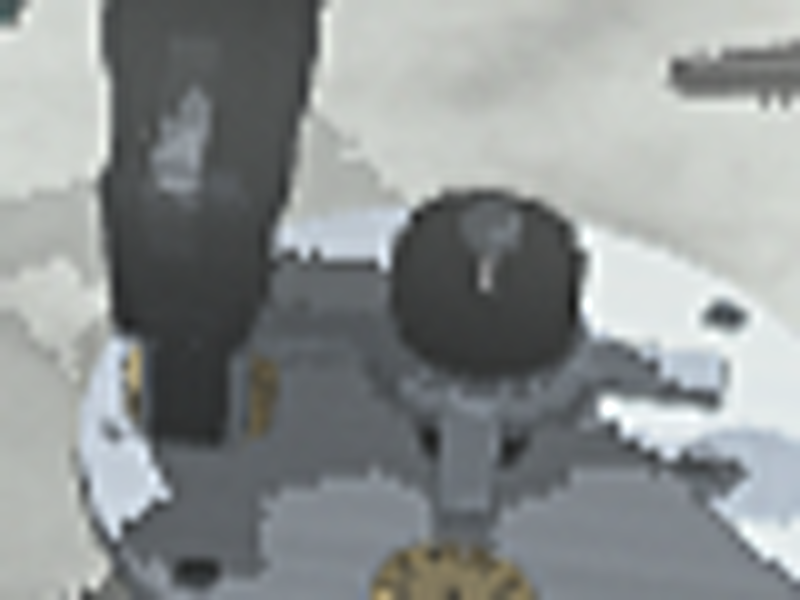

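Call:
step_arm --pt "0.6 0 0 -0.003 0 0 0" --pt "0.6 0 0 -0.0055 0 0 0" --pt "0.6 0 0 -0.0055 0 0 0" --pt "0.6 0 0 -0.0055 0 0 0" --pt "0.6 0 0 -0.0055 0 0 0"

```text
time: 16.45
position: [492.0, -212.3, 17.0]
ee_rot: [-0.0, 0.806, -0.592, 0.002]
force: [-0.6, -0.5, 0.5]
grip_width: 27.3
```

Run:
```python
from h import *
go(491.2,-211.7,16,phi=-72.3);print(state()['force'])
p,d=camera('scene'); crop(p[:,:,::-1],290,210,80,60,10,'pics/a11.png')
```

```text
t16.45 pos [ 492.  -212.3   17. ] phi -72.5 q6 now 131.7 -> 139.0 w 27.3
  shift m [-0.0008  0.0006  0.001 ] turn deg [-0.1 -0.2 -0.2] |d| 1
[-0.61057286 -0.49411772  0.48344908]
```

View pics/a11.png

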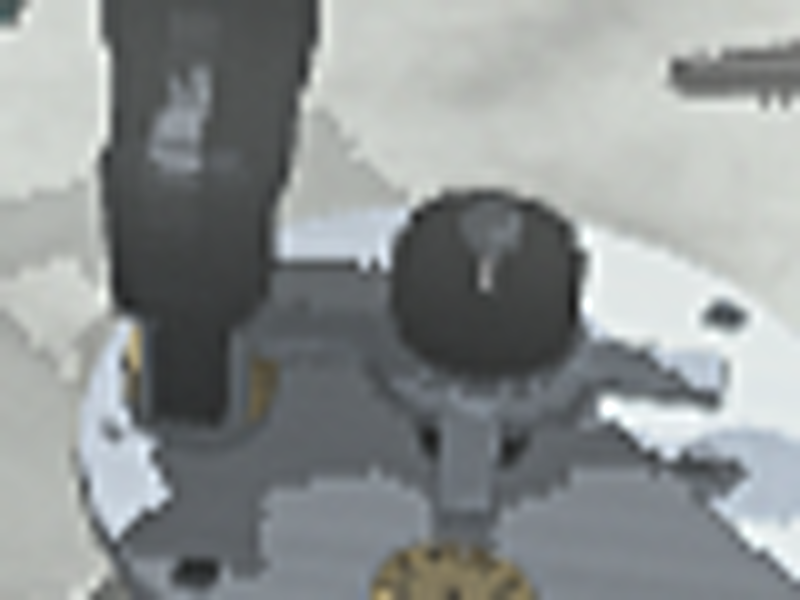

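Disc raised, no contact force. Drawing it straight out.

Call:
step_arm --pt "0.6 -0.006 0 0 0 0 0" --pt "0.6 -0.012 0 0 0 0 0" --pt "0.6 -0.018 0 0 0 0 0" --pt "0.6 -0.024 0 0 0 0 0" --pt "0.6 -0.024 0 0 0 0 0" --pt "0.6 -0.024 0 -0.02 0 0 0" --pt "0.6 -0.024 0 -0.05 0 0 0" --pt "0.6 -0.024 0 -0.08 0 0 0" --pt "0.6 -0.024 0 -0.08 0 0 0"

```text
time: 17.25
position: [489.1, -191.5, 103.4]
ee_rot: [-0.001, 0.806, -0.591, 0.008]
force: [1.1, -1.2, 1.0]
grip_width: 27.3
```

Run:
```python
from h import *
go(448.3,69.7,90,phi=-1.2);print(state()['force'])
go(564.5,67.6,90,phi=-1.2)
p,d=camera('scene'); cv2.imwrite('pics/b1.png',p[:,:,::-1])
p,d=camera('top'); crop(p[:,:,::-1],170,170,200,150,4,'pics/b1t.png')
```

```text
t17.25 pos [ 489.1 -191.5  103.4] phi -72.5 q6 now 133.5 -> 100.0 w 27.3
  shift m [-0.2616 -0.0394  0.0107] turn deg [ -0.1  -1.  -71.3] |d| 265
[ 1.13419559 -1.23949513  1.04178887]
t17.25 pos [ 489.1 -191.5  103.4] phi -72.5 q6 now 133.5 -> 98.0 w 27.3
  shift m [-0.2247 -0.1496  0.0124] turn deg [ -0.1  -1.  -71.3] |d| 270
```

View pics/b1.png

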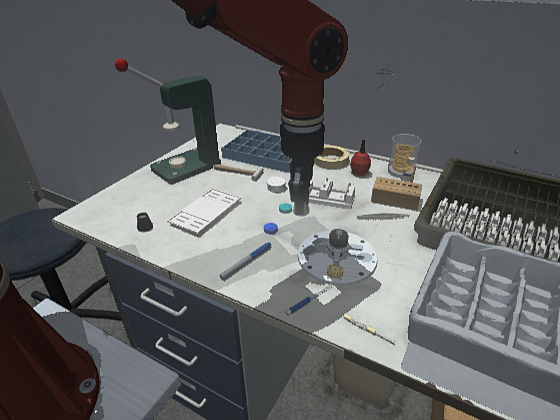

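View pics/b1t.png

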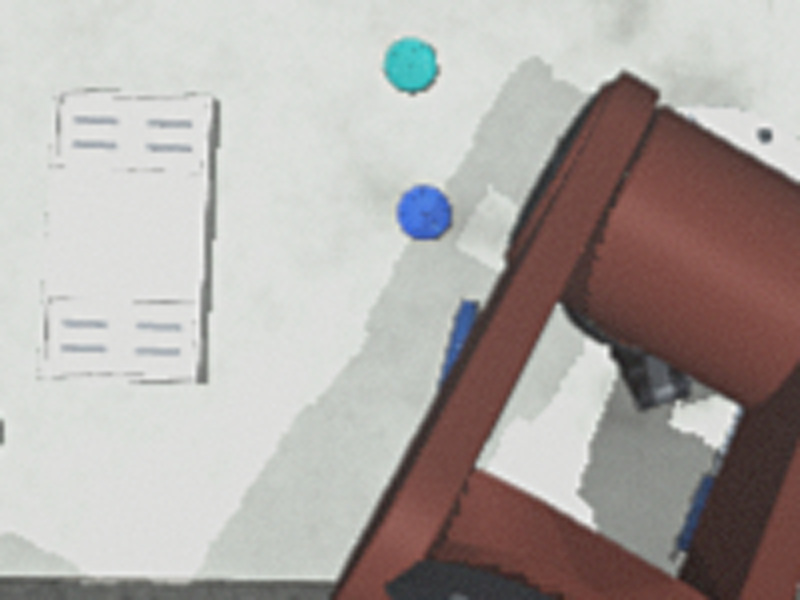

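Call:
step_arm --pt "0.6 -0.03 -0.02 0 0 -1 -7" --pt "0.6 -0.06 -0.04 0 0 -1 -14" --pt "0.6 -0.09 -0.06 0 0 -1 -21" --pt "0.6 -0.12 -0.08 0 0 -1 -28" --pt "0.6 -0.15 -0.1 0 0 -1 -35" --pt "0.6 -0.18 -0.12 0.01 0 -1 -42" --pt "0.6 -0.21 -0.14 0.02 0 -1 -49" --pt "0.6 -0.225 -0.15 0.03 0 -1 -56" --pt "0.6 -0.225 -0.15 0.03 0 -1 -63" --pt "0.6 -0.225 -0.15 0.03 0 -1 -71"

```text
time: 18.18
position: [559.0, 71.4, 64.8]
ee_rot: [-0.003, 1.0, -0.016, -0.006]
force: [-0.3, 0.3, 0.5]
grip_width: 27.4
```

Run:
```python
from h import *
go(564.5,67.6,40,phi=-1.2);print(state()['force'])
p,d=camera('scene'); crop(p[:,:,::-1],150,120,160,120,5,'pics/b2.png')
p,d=camera('top'); crop(p[:,:,::-1],140,160,120,120,5,'pics/b2t.png')
```

```text
t18.18 pos [559.   71.4  64.8] phi -1.8 q6 now 91.6 -> 98.0 w 27.4
  shift m [0.0059 0.0038 0.0247] turn deg [-0.3  0.7 -0.6] |d| 26
[-0.34525233  0.25606144  0.46672189]
```

View pics/b2.png

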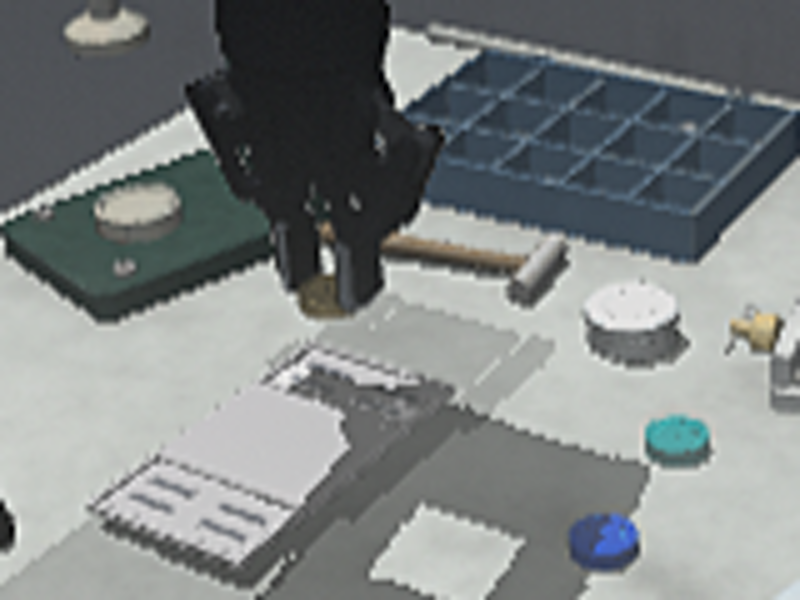

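View pics/b2t.png

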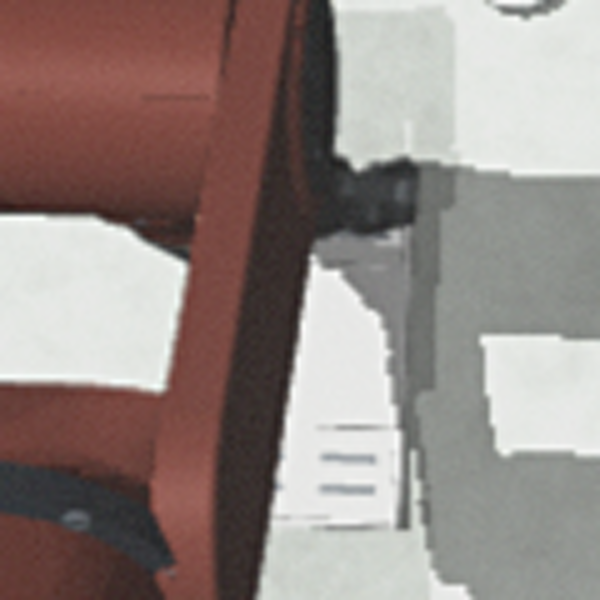

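Call:
step_arm --pt "0.6 0.003 0.002 0.01 -0.3 0.7 0" --pt "0.6 0.006 0.004 0.02 -0.3 0.7 0" --pt "0.6 0.006 0.004 0.03 -0.3 0.7 0" --pt "0.6 0.006 0.004 0.038 -0.3 0.7 0" --pt "0.6 0.006 0.004 0.04 -0.3 0.7 0" --pt "0.6 0.006 0.004 0.04 -0.3 0.7 0"

```text
time: 18.78
position: [563.8, 66.1, 24.1]
ee_rot: [-0.0, 1.0, -0.021, -0.001]
force: [0.2, -0.0, -0.7]
grip_width: 27.1
```

Run:
```python
from h import *
go(564.5,67.6,16,phi=-1.2);print(state()['force'])
p,d=camera('scene'); crop(p[:,:,::-1],160,150,120,90,6,'pics/b3.png')
```

```text
t18.78 pos [563.8  66.1  24.1] phi -2.4 q6 now 91.9 -> 98.0 w 27.1
  shift m [ 0.0007 -0.0015  0.0081] turn deg [-0.   0.1 -1.2] |d| 8
[ 0.18919285 -0.03683907 -0.71939896]
```

View pics/b3.png

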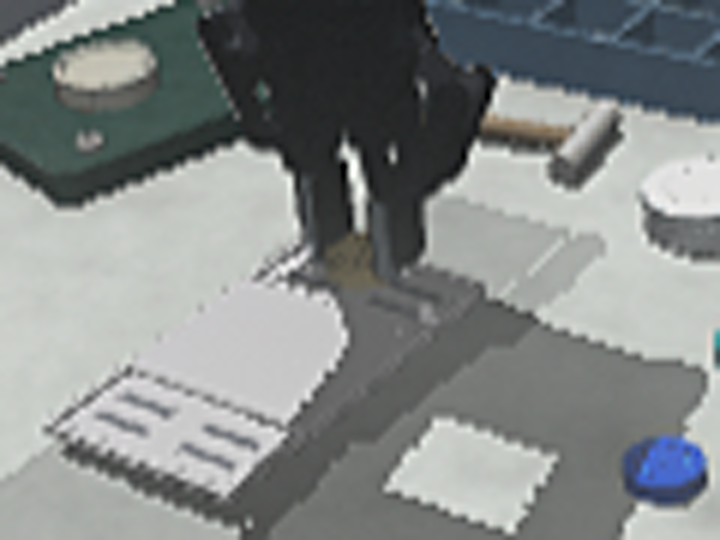

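Call:
step_arm --pt "0.6 0.001 -0.0015 0.004 0 0 -1" --pt "0.6 0.001 -0.0015 0.007 0 0 -1" --pt "0.6 0.001 -0.0015 0.008 0 0 -1" --pt "0.6 0.001 -0.0015 0.008 0 0 -1" --pt "0.6 0.001 -0.0015 0.008 0 0 -1"

```text
time: 19.25
position: [565.7, 67.7, 17.1]
ee_rot: [-0.0, 1.0, -0.012, 0.0]
force: [-0.3, -0.3, -1.0]
grip_width: 27.5
```

Run:
```python
from h import *
go(564.5,67.6,15,phi=-1.2);print(state()['force'])
p,d=camera('scene'); crop(p[:,:,::-1],180,170,80,60,10,'pics/b4.png')
```

```text
t19.25 pos [565.7  67.7  17.1] phi -1.3 q6 now 91.1 -> 98.0 w 27.5
  shift m [-0.0012  0.0001  0.0021] turn deg [-0.  -0.  -0.1] |d| 2
[-0.3049401  -0.28300467 -1.03066367]
```

View pics/b4.png

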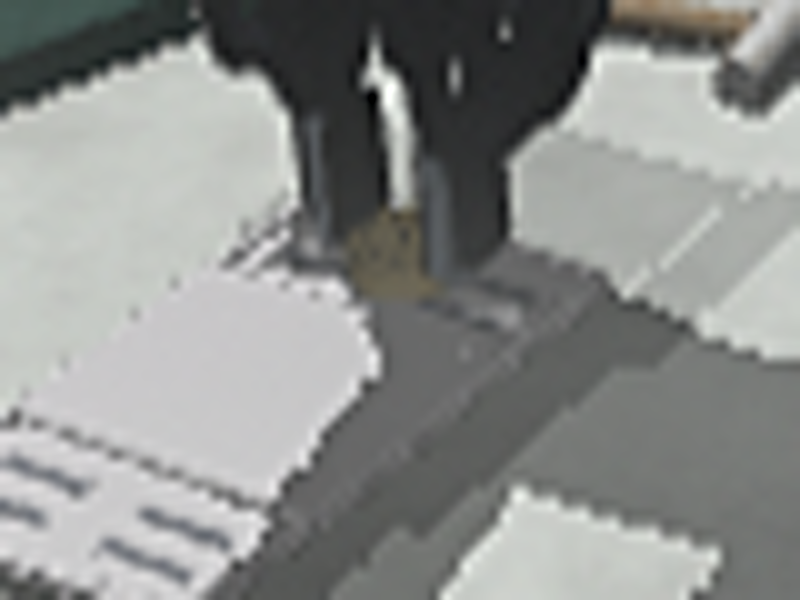

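Call:
step_arm --pt "0.6 -0.001 0 0.001 0 0 0" --pt "0.6 -0.001 0 0.0018 0 0 0" --pt "0.6 -0.001 0 0.0018 0 0 0" --pt "0.6 -0.001 0 0.0018 0 0 0"

```text
time: 19.63
position: [564.7, 67.7, 15.3]
ee_rot: [-0.0, 1.0, -0.012, 0.0]
force: [-0.3, -0.6, 0.1]
grip_width: 27.3
```

Run:
```python
from h import *
go(564.5,67.6,15,phi=-1.2);print(state()['force'])
```

```text
t19.63 pos [564.7  67.7  15.3] phi -1.3 q6 now 91.1 -> 98.0 w 27.3
  shift m [-0.0002  0.0001  0.0003] turn deg [-0.  -0.  -0.1] |d| 0
[-0.30381318 -0.56248255  0.06916422]
```

Call:
step_arm --pt "0.22 0 0 0 0 0 0" --pt "0.15 0 0 0 0 0 0" --pt "0.05 0 0 0 0 0 0" --pt "0.0 0 0 0 0 0 0" --pt "0.0 0 0 -0.01 0 0 0" --pt "0.0 0 0 -0.03 0 0 0" --pt "0.0 0 0 -0.06 0 0 0" --pt "0.0 0 0 -0.08 0 0 0" --pt "0.0 0 0 -0.08 0 0 0"

```text
time: 20.38
position: [569.3, 67.7, 101.7]
ee_rot: [-0.0, 1.0, -0.012, 0.006]
force: [0.7, -0.2, 0.3]
grip_width: 42.7
```

Run:
```python
from h import *
go(564.5,67.6,15,phi=-1.2);print(state()['force'])
p,d=camera('scene'); crop(p[:,:,::-1],160,150,120,90,6,'pics/b5.png')
n=np.array([508.2,-265])+56*np.array([np.cos(np.radians(197.7)),np.sin(np.radians(197.7))]);print(n)
go(n[0],n[1],90,phi=17.7)
```

```text
t20.38 pos [569.3  67.7 101.7] phi -1.3 q6 now 91.1 -> 98.0 w 42.7
  shift m [-0.0058  0.0003  0.0867] turn deg [-0.  -0.7 -0.1] |d| 87
[ 0.73051411 -0.16714621  0.29169502]
[ 454.85095705 -282.02585141]
t20.43 pos [567.7  67.7  99.4] phi -1.3 q6 now 91.1 -> 40.5 w 43.0
  shift m [-0.1047  0.3522  0.0085] turn deg [  0.1  -0.5 -19. ] |d| 368
```

View pics/b5.png

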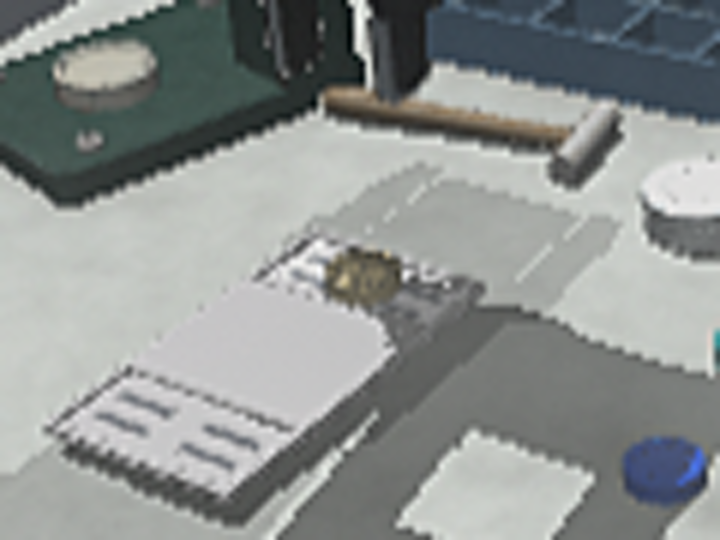

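Call:
step_arm --pt "-0.2 -0.012 0.04 0 0 -0.5 -5" --pt "-0.2 -0.024 0.08 0 0 -0.5 -10" --pt "-0.2 -0.036 0.12 0 0 -0.5 -15" --pt "-0.2 -0.048 0.16 0 0 -0.5 -19" --pt "-0.2 -0.06 0.2 0 0 -0.5 -19" --pt "-0.2 -0.072 0.24 0 0 -0.5 -19" --pt "-0.2 -0.084 0.28 0 0 -0.5 -19" --pt "-0.2 -0.096 0.32 0 0 -0.5 -19" --pt "-0.2 -0.105 0.352 0 0 -0.5 -19" --pt "-0.2 -0.105 0.352 0.01 0 -0.5 -19"

```text
time: 21.27
position: [454.1, -288.4, 90.0]
ee_rot: [0.003, 0.989, 0.151, 0.001]
force: [0.7, -0.7, 1.2]
grip_width: 51.5
```

Run:
```python
from h import *
go(454.9,-282,35,phi=17.7);print(state()['force'])
```

```text
t21.27 pos [ 454.1 -288.4   90. ] phi 17.3 q6 now 33.0 -> 40.5 w 51.5
  shift m [ 0.0027 -0.0063  0.055 ] turn deg [ 0.4 -0.  -0.4] |d| 55
[ 0.71847154 -0.66936432  1.23303459]
```

Call:
step_arm --pt "-0.2 0.003 -0.006 0 0.4 0 0" --pt "-0.2 0.003 -0.006 0.02 0.4 0 0" --pt "-0.2 0.003 -0.006 0.04 0.4 0 0" --pt "-0.2 0.003 -0.006 0.055 0.4 0 0" --pt "-0.2 0.003 -0.006 0.055 0.4 0 0" --pt "-0.2 0.003 -0.006 0.055 0.4 0 0"

```text
time: 21.77
position: [454.3, -279.6, 33.5]
ee_rot: [-0.002, 0.988, 0.151, -0.001]
force: [0.3, 0.0, 0.4]
grip_width: 51.1
```

Run:
```python
from h import *
go(454.9,-282,11,phi=17.7);print(state()['force'])
p,d=camera('scene'); crop(p[:,:,::-1],290,210,100,75,8,'pics/d1.png')
```

```text
t21.77 pos [ 454.3 -279.6   33.5] phi 17.4 q6 now 33.4 -> 40.5 w 51.1
  shift m [-0.0001  0.0025  0.0224] turn deg [-0.2  0.1 -0.3] |d| 23
[0.25934424 0.02521684 0.36128136]
```

View pics/d1.png

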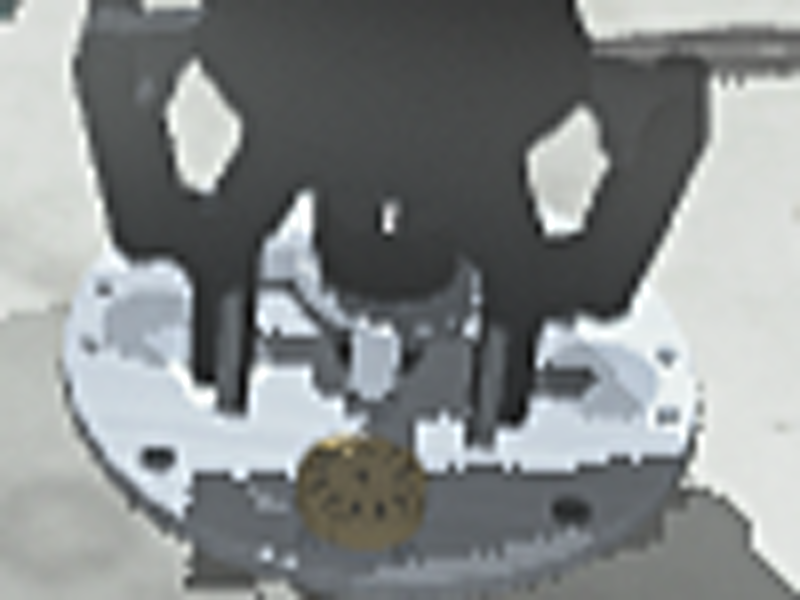

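Aligned, jaws straddling the disc at (362,490) in the crop. Descend and grip.

Call:
step_arm --pt "-0.2 0 0.0025 0.006 0 0 0" --pt "-0.2 0 0.0025 0.012 0 0 0" --pt "-0.2 0 0.0025 0.018 0 0 0" --pt "-0.2 0 0.0025 0.02 0 0 0" --pt "-0.2 0 0.0025 0.02 0 0 0"

```text
time: 22.23
position: [455.5, -282.6, 13.9]
ee_rot: [-0.001, 0.988, 0.151, -0.001]
force: [0.0, 0.9, -0.3]
grip_width: 51.0
```

Run:
```python
from h import *
go(454.9,-282,11,phi=17.7);print(state()['force'])
```

```text
t22.23 pos [ 455.5 -282.6   13.9] phi 17.4 q6 now 33.2 -> 40.5 w 51.0
  shift m [-0.0003 -0.0007  0.0029] turn deg [-0.2  0.1 -0.3] |d| 3
[ 0.02403077  0.85810248 -0.27078279]
```

Call:
step_arm --pt "-0.2 0 -0.0005 0.0025 0 0 0" --pt "-0.2 0 -0.0005 0.0025 0 0 0" --pt "0.6 0 -0.0005 0.0025 0 0 0" --pt "0.6 0 -0.0005 0.0025 0 0 0" --pt "0.6 0 -0.0005 0.0025 0 0 0" --pt "0.6 0 -0.0005 0.0025 0 0 0" --newtons 60

```text
time: 22.73
position: [455.7, -282.5, 12.0]
ee_rot: [-0.001, 0.988, 0.151, -0.001]
force: [-0.6, 0.3, 2.1]
grip_width: 27.3
```

Run:
```python
from h import *
go(454.9,-282,11,phi=17.7);print(state()['force'])
p,d=camera('scene'); crop(p[:,:,::-1],290,210,100,75,8,'pics/d2.png')
```

```text
t22.73 pos [ 455.7 -282.5   12. ] phi 17.4 q6 now 33.3 -> 40.5 w 27.3
  shift m [-0.0006 -0.0007  0.001 ] turn deg [-0.1  0.1 -0.3] |d| 1
[-0.6057829   0.32638493  2.12891311]
```

View pics/d2.png

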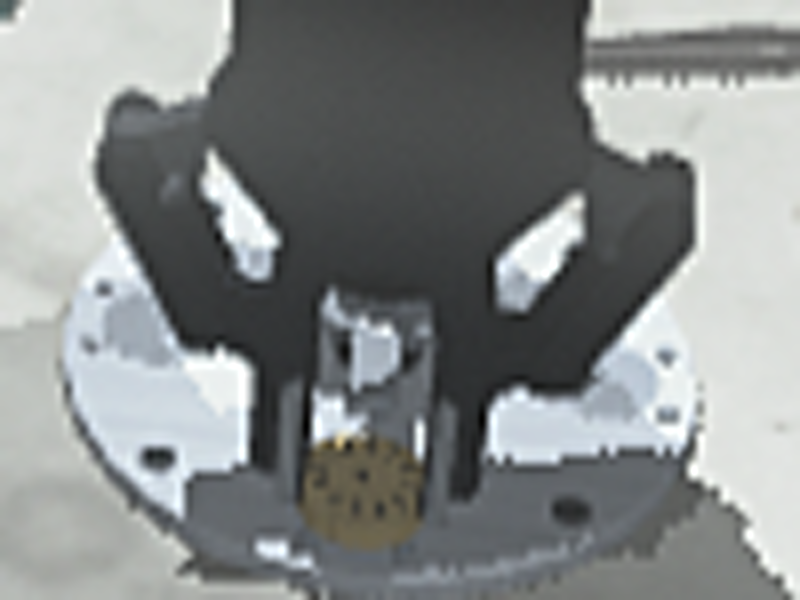

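Call:
step_arm --pt "0.6 0 0 -0.003 0 0 0" --pt "0.6 0 0 -0.0055 0 0 0" --pt "0.6 0 0 -0.0055 0 0 0" --pt "0.6 0 0 -0.0055 0 0 0" --pt "0.6 0 0 -0.0055 0 0 0"

```text
time: 23.2
position: [455.5, -282.4, 17.4]
ee_rot: [-0.001, 0.988, 0.151, -0.001]
force: [0.3, 0.4, -0.5]
grip_width: 27.2
```

Run:
```python
from h import *
go(454.9,-282,17,phi=17.7);print(state()['force'])
p,d=camera('scene'); crop(p[:,:,::-1],290,210,100,75,8,'pics/d3.png')
```

```text
t23.20 pos [ 455.5 -282.4   17.4] phi 17.4 q6 now 33.3 -> 40.5 w 27.2
  shift m [-0.0005 -0.0006  0.0004] turn deg [-0.1  0.1 -0.3] |d| 1
[ 0.28209056  0.42186553 -0.50676065]
```

View pics/d3.png

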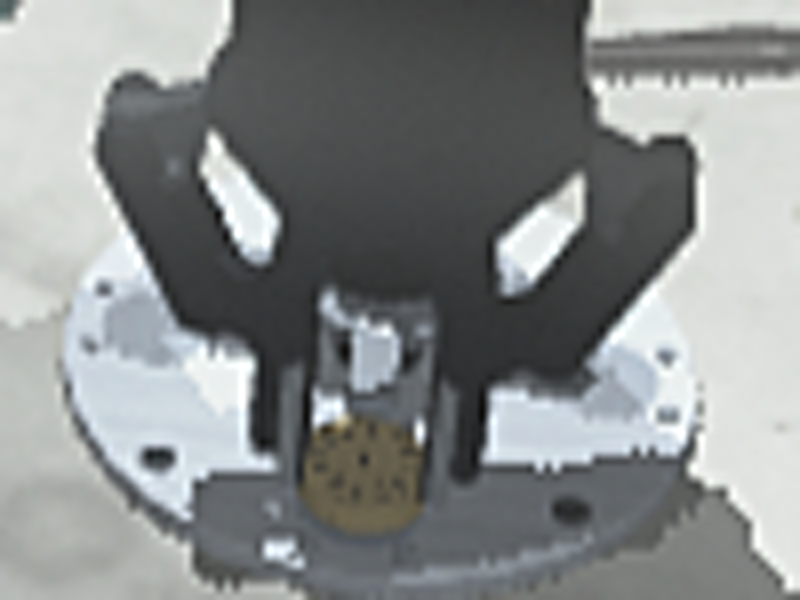

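Disc lifted flat. Draw it out.

Call:
step_arm --pt "0.6 -0.005 0 0 0 0 0" --pt "0.6 -0.01 0 0 0 0 0" --pt "0.6 -0.015 0 0 0 0 0" --pt "0.6 -0.018 0 0 0 0 0" --pt "0.6 -0.018 0 0 0 0 0" --pt "0.6 -0.018 0 -0.02 0 0 0" --pt "0.6 -0.018 0 -0.05 0 0 0" --pt "0.6 -0.018 0 -0.08 0 0 0" --pt "0.6 -0.018 0 -0.08 0 0 0"

```text
time: 24.0
position: [442.5, -291.3, 103.8]
ee_rot: [0.004, 0.988, 0.151, 0.003]
force: [0.5, -0.8, 0.8]
grip_width: 26.9
```

Run:
```python
from h import *
go(448.3,69.7,90,phi=-1.2);print(state()['force'])
p,d=camera('scene'); cv2.imwrite('pics/d4.png',p[:,:,::-1])
p,d=camera('top'); crop(p[:,:,::-1],150,160,200,150,4,'pics/d4t.png')
crop(p[:,:,::-1],170,180,120,90,6,'pics/d4t6.png')
```

```text
t24.00 pos [ 442.5 -291.3  103.8] phi 17.4 q6 now 31.6 -> 100.0 w 26.9
  shift m [ 0.1135 -0.3429  0.0117] turn deg [ 0.4 -0.4 18.6] |d| 361
[ 0.49359391 -0.80550629  0.84972063]
```

View pics/d4.png

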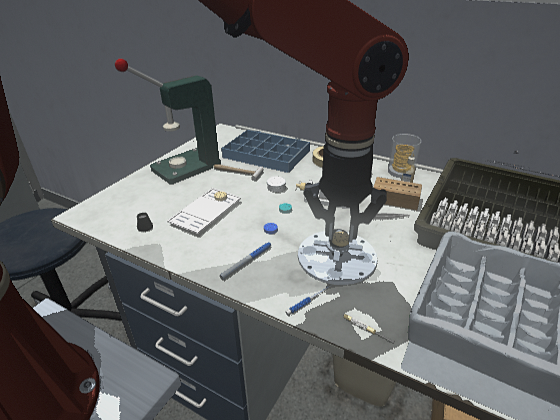

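View pics/d4t6.png

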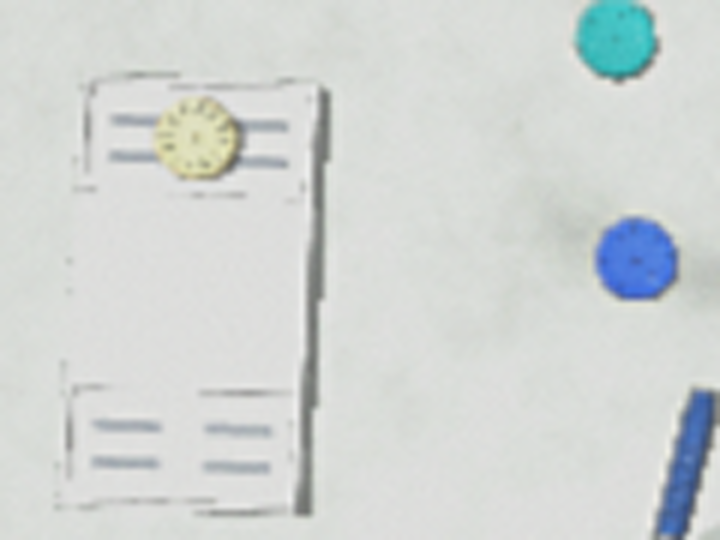

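Call:
step_arm --pt "0.6 0.013 -0.038 0 0 0 4" --pt "0.6 0.026 -0.076 0 0 0 8" --pt "0.6 0.039 -0.114 0 0 0 12" --pt "0.6 0.051 -0.152 0 0 0 16" --pt "0.6 0.063 -0.19 0 0 0 18.6" --pt "0.6 0.076 -0.228 0 0 0 18.6" --pt "0.6 0.089 -0.266 0 0 0 18.6" --pt "0.6 0.102 -0.304 0.01 0 0 18.6" --pt "0.6 0.113 -0.343 0.02 0 0 18.6" --pt "0.6 0.113 -0.343 0.03 0 0 18.6"

```text
time: 24.93
position: [442.6, 78.1, 67.0]
ee_rot: [-0.001, 1.0, -0.007, -0.001]
force: [0.4, -0.4, -0.7]
grip_width: 27.2
```

Run:
```python
from h import *
go(448.3,69.7,30,phi=-1.2);print(state()['force'])
p,d=camera('scene'); crop(p[:,:,::-1],150,130,120,90,6,'pics/d5.png')
p,d=camera('top'); crop(p[:,:,::-1],140,160,120,120,5,'pics/d5t.png')
```

```text
t24.93 pos [442.6  78.1  67. ] phi -0.8 q6 now 91.7 -> 100.0 w 27.2
  shift m [0.0059 0.0084 0.037 ] turn deg [-0.1  0.1  0.4] |d| 38
[ 0.39904706 -0.44256891 -0.71970861]
```

View pics/d5.png

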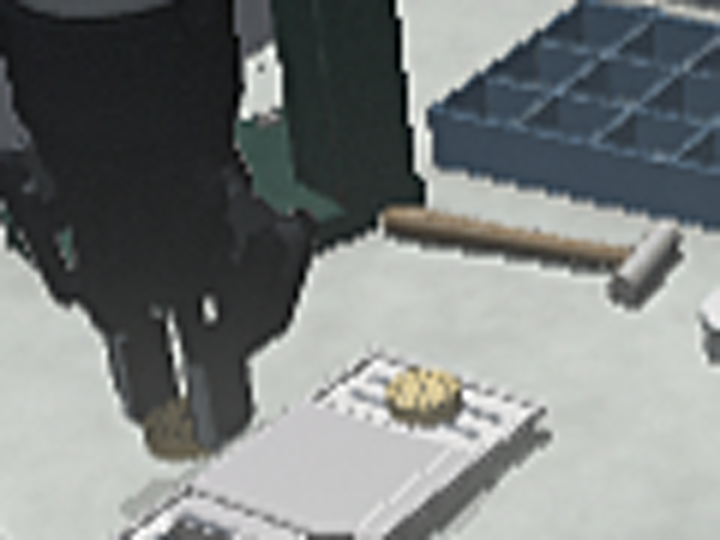

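View pics/d5t.png

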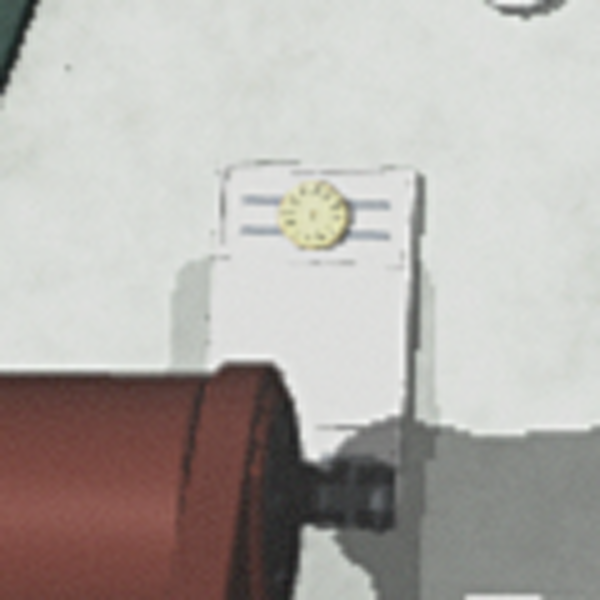

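Call:
step_arm --pt "0.6 0.003 0.004 0.01 0 0 0.4" --pt "0.6 0.006 0.008 0.02 0 0 0.4" --pt "0.6 0.006 0.008 0.03 0 0 0.4" --pt "0.6 0.006 0.008 0.04 0 0 0.4" --pt "0.6 0.006 0.008 0.043 0 0 0.4" --pt "0.6 0.006 0.008 0.043 0 0 0.4" --pt "0.6 0.006 0.008 0.043 0 0 0.4"

```text
time: 25.62
position: [446.7, 65.0, 22.3]
ee_rot: [0.001, 1.0, -0.012, -0.003]
force: [-0.5, 0.1, -0.6]
grip_width: 27.0
```

Run:
```python
from h import *
go(448.3,69.7,16,phi=-1.2);print(state()['force'])
p,d=camera('scene'); crop(p[:,:,::-1],150,160,100,75,8,'pics/d6.png')
```

```text
t25.62 pos [446.7  65.   22.3] phi -1.4 q6 now 90.9 -> 100.0 w 27.0
  shift m [ 0.0015 -0.0047  0.0063] turn deg [ 0.1  0.4 -0.2] |d| 8
[-0.48560577  0.05070826 -0.5798978 ]
```

View pics/d6.png

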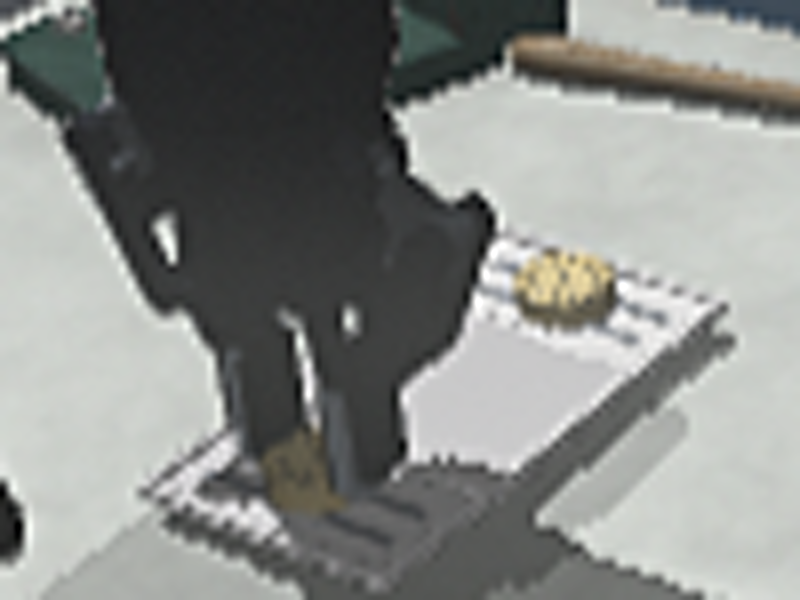

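Call:
step_arm --pt "0.6 0.0015 -0.0045 0.002 0 0.3 0" --pt "0.6 0.0015 -0.0045 0.004 0 0.3 0" --pt "0.6 0.0015 -0.0045 0.005 0 0.3 0" --pt "0.6 0.0015 -0.0045 0.005 0 0.3 0" --pt "0.6 0.0015 -0.0045 0.005 0 0.3 0" --pt "0.6 0.0015 -0.0045 0.005 0 0.3 0"

```text
time: 26.17
position: [448.8, 69.7, 17.8]
ee_rot: [0.001, 1.0, -0.012, -0.0]
force: [-0.6, 0.2, -0.6]
grip_width: 27.0
```

Run:
```python
from h import *
go(448.3,69.7,15.5,phi=-1.2);print(state()['force'])
p,d=camera('scene'); crop(p[:,:,::-1],150,160,100,75,8,'pics/d7.png')
```

```text
t26.17 pos [448.8  69.7  17.8] phi -1.4 q6 now 91.4 -> 100.0 w 27.0
  shift m [-0.0005 -0.      0.0023] turn deg [ 0.1  0.  -0.2] |d| 2
[-0.60648884  0.20235211 -0.61426552]
```

View pics/d7.png

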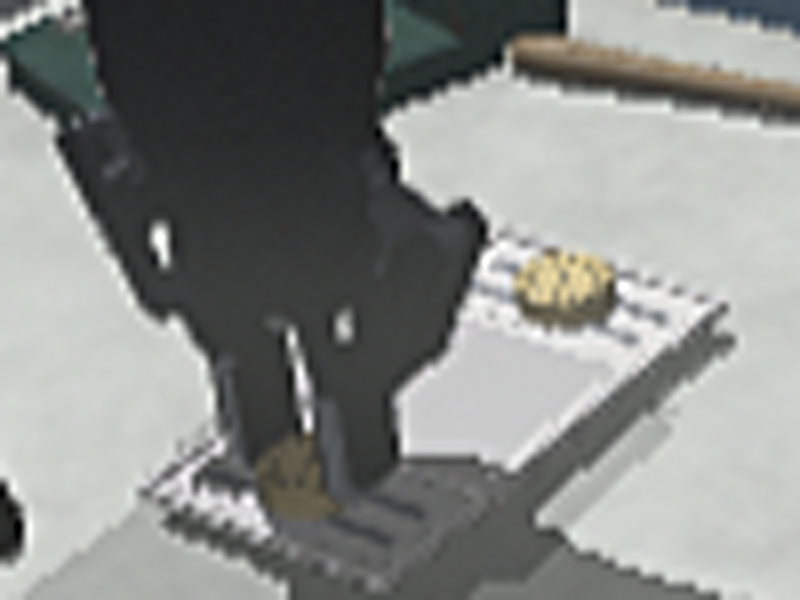

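Call:
step_arm --pt "0.6 -0.0005 0 0.001 0 0 0" --pt "0.6 -0.0005 0 0.002 0 0 0" --pt "0.6 -0.0005 0 0.002 0 0 0" --pt "0.6 -0.0005 0 0.002 0 0 0"

```text
time: 26.55
position: [448.2, 69.6, 15.7]
ee_rot: [0.001, 1.0, -0.012, -0.0]
force: [0.7, -0.9, -1.4]
grip_width: 27.2
```

Run:
```python
from h import *
go(448.3,69.7,15.5,phi=-1.2);print(state()['force'])
```

```text
t26.55 pos [448.2  69.6  15.7] phi -1.4 q6 now 91.4 -> 100.0 w 27.2
  shift m [ 0.0001 -0.0001  0.0002] turn deg [ 0.1  0.  -0.2] |d| 0
[ 0.74694636 -0.89874871 -1.41486208]
```

Call:
step_arm --pt "0.22 0 0 0 0 0 0" --pt "0.15 0 0 0 0 0 0" --pt "0.05 0 0 0 0 0 0" --pt "0.0 0 0 0 0 0 0" --pt "0.0 0 0 -0.01 0 0 0" --pt "0.0 0 0 -0.03 0 0 0" --pt "0.0 0 0 -0.06 0 0 0" --pt "0.0 0 0 -0.09 0 0 0" --pt "0.0 0 0 -0.09 0 0 0" --pt "0.0 0 0 -0.09 0 0 0"

```text
time: 27.38
position: [450.6, 69.8, 108.7]
ee_rot: [0.001, 1.0, -0.012, 0.003]
force: [-0.5, -0.3, 0.4]
grip_width: 42.4
```

Run:
```python
from h import *
p,d=camera('scene'); crop(p[:,:,::-1],150,160,100,75,8,'pics/d8.png')
go(508.2,-265,110,q6=125);go(508.2,-265,110,q6=45)
```

```text
t27.43 pos [448.9  69.8 106.9] phi -1.4 q6 now 91.4 -> 125.0 w 42.8
  shift m [ 0.0673  0.3333 -0.0026] turn deg [ 0.  -0.1 61.2] |d| 340
t27.43 pos [448.9  69.8 106.9] phi -1.4 q6 now 91.4 -> 45.0 w 42.8
  shift m [ 0.0673  0.3333 -0.0026] turn deg [  0.1  -0.1 -18.8] |d| 340
```

View pics/d8.png

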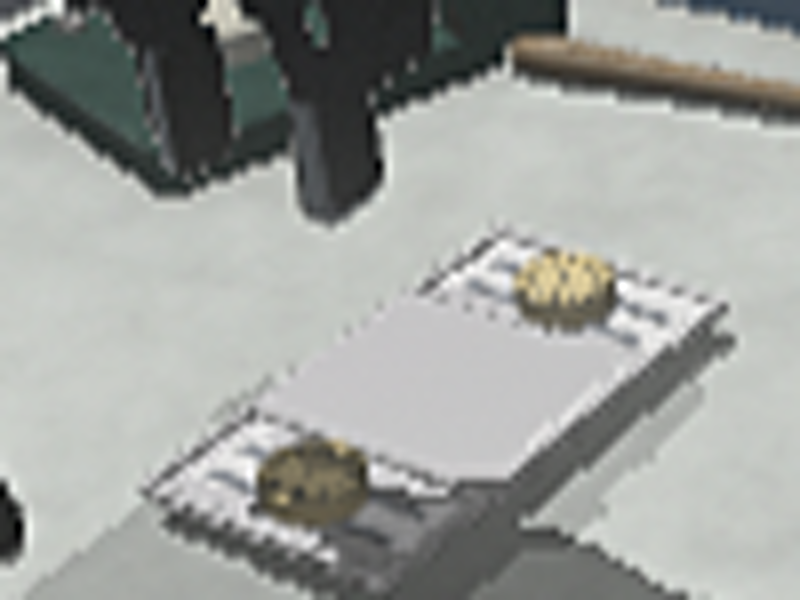

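Call:
step_arm --pt "-0.3 0.008 0.04 0 0 0 6" --pt "-0.3 0.016 0.08 0 0 0 12" --pt "-0.3 0.024 0.12 0 0 0 19" --pt "-0.3 0.032 0.16 0 0 0 26" --pt "-0.3 0.04 0.2 0 0 0 33" --pt "-0.3 0.048 0.24 0 0 0 40" --pt "-0.3 0.056 0.28 0 0 0 47" --pt "-0.3 0.064 0.32 0 0 0 54" --pt "-0.3 0.067 0.333 0 0 0 61" --pt "-0.3 0.067 0.333 0 0 0 61"

```text
time: 28.27
position: [507.4, -268.1, 105.9]
ee_rot: [0.0, 0.854, -0.521, 0.0]
force: [-0.5, 0.4, -0.0]
grip_width: 55.3
```

Run:
```python
from h import *
go(508.2,-265,70,q6=125)
p,d=camera('top'); crop(p[:,:,::-1],150,160,200,150,4,'pics/e1.png')
```

```text
t28.27 pos [ 507.4 -268.1  105.9] phi -62.8 q6 now 118.0 -> 125.0 w 55.3
  shift m [-0.0024 -0.0022  0.0359] turn deg [ 0.  -0.1 -0.2] |d| 36
```

View pics/e1.png

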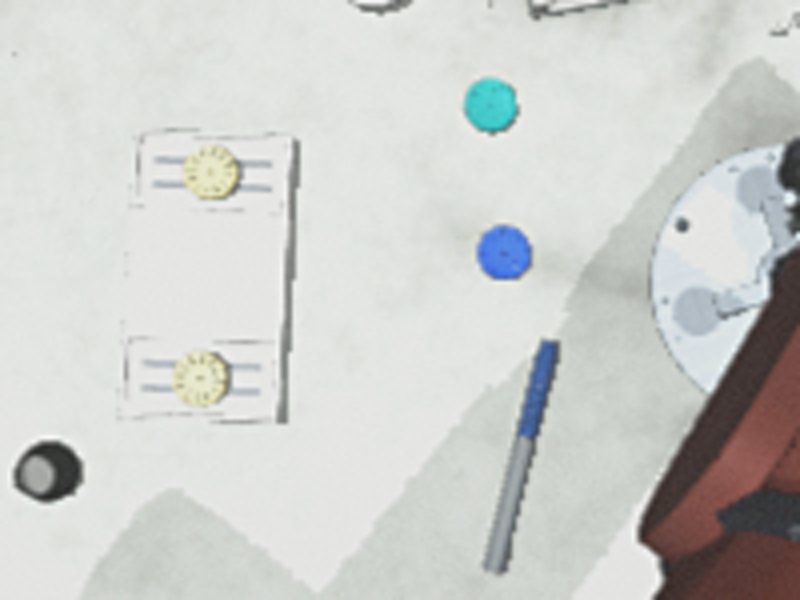

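Call:
step_arm --pt "-0.3 -0.0025 -0.002 0 0 0 6" --pt "-0.3 -0.0025 -0.002 0.01 0 0 12" --pt "-0.3 -0.0025 -0.002 0.03 0 0 12" --pt "-0.3 -0.0025 -0.002 0.05 0 0 12" --pt "-0.3 -0.0025 -0.002 0.055 0 0 12" --pt "-0.3 -0.0025 -0.002 0.055 0 0 12"

```text
time: 28.82
position: [504.4, -259.1, 47.3]
ee_rot: [0.0, 0.797, -0.604, -0.005]
force: [0.3, 0.3, -0.5]
grip_width: 55.5
```

Run:
```python
from h import *
go(508.2,-265,40,q6=135);print(state()['force'])
```

```text
t28.82 pos [ 504.4 -259.1   47.3] phi -74.3 q6 now 130.0 -> 135.0 w 55.5
  shift m [ 0.0068 -0.0021  0.0072] turn deg [ 0.3  0.4 -1.7] |d| 10
[ 0.30911803  0.27735111 -0.50816089]
```

Call:
step_arm --pt "-0.3 0.0065 -0.002 0 0 0.3 0" --pt "-0.3 0.0065 -0.002 0.004 0 0.3 0" --pt "-0.3 0.0065 -0.002 0.006 0 0.3 0" --pt "-0.3 0.0065 -0.002 0.006 0 0.3 0" --pt "-0.3 0.0065 -0.002 0.006 0 0.3 0" --pt "-0.3 0.0065 -0.002 0.006 0 0.3 0"

```text
time: 29.32
position: [508.3, -265.0, 41.7]
ee_rot: [0.002, 0.797, -0.604, -0.002]
force: [-0.1, 0.7, 0.4]
grip_width: 55.4
```

Run:
```python
from h import *
go(508.2,-265,40.5,q6=135);print(state()['force'])
```

```text
t29.32 pos [ 508.3 -265.    41.7] phi -74.3 q6 now 129.9 -> 135.0 w 55.4
  shift m [-0.0001  0.0001  0.0012] turn deg [ 0.3  0.1 -1.7] |d| 1
[-0.06227116  0.69299633  0.39663443]
```

Centred. Grip and turn counter-clockwise, sinking with the nut.

Call:
step_arm --pt "0.6 0 0 0 0 0 0" --pt "0.6 0 0 0 0 0 0" --pt "0.6 0 0 0 0 0 0" --pt "0.6 0 0 0 0 0 0" --pt "0.6 0 0 0 0 0 -7" --pt "0.6 0 0 0 0 0 -14" --pt "0.6 0 0 0 0 0 -21" --pt "0.6 0 0 0.0005 0 0 -28" --pt "0.6 0 0 0.0005 0 0 -35" --pt "0.6 0 0 0.0005 0 0 -42" --newtons 40

```text
time: 30.15
position: [507.8, -265.5, 41.9]
ee_rot: [0.001, 0.961, -0.275, -0.003]
force: [-3.0, -0.7, 2.5]
grip_width: 33.3
```

Call:
step_arm --pt "0.6 0 0 0 0 0 -7" --pt "0.6 0 0 0 0 0 -14" --pt "0.6 0 0 0 0 0 -21" --pt "0.6 0 0 0 0 0 -28" --pt "0.6 0 0 0.001 0 0 -35" --pt "0.6 0 0 0.001 0 0 -42" --pt "0.6 0 0 0.001 0 0 -49" --pt "0.6 0 0 0.001 0 0 -56" --pt "0.6 0 0 0.001 0 0 -63" --pt "0.6 0 0 0.001 0 0 -70"

```text
time: 30.98
position: [507.8, -265.3, 40.9]
ee_rot: [-0.001, 0.944, 0.329, -0.003]
force: [-0.5, 0.8, -1.3]
grip_width: 33.4
```

Run:
```python
from h import *
go(508.2,-265,40.5,q6=0);print(state()['force'],state()['ft_torque'])
```

```text
t30.98 pos [ 507.8 -265.3   40.9] phi 38.4 q6 now 17.3 -> 0.0 w 33.4
  shift m [0.0005 0.0001 0.0003] turn deg [ -0.3   0.2 -24.1] |d| 1
[-0.50132975  0.79209754 -1.33819346] [-0.02015741 -0.1786269  -0.05418587]
```

Call:
step_arm --pt "0.6 0 0 0 0 0 -7" --pt "0.6 0 0 0 0 0 -14" --pt "0.6 0 0 0 0 0 -21" --pt "0.6 0 0 0 0 0 -28" --pt "0.6 0 0 0.001 0 0 -35" --pt "0.6 0 0 0.001 0 0 -42" --pt "0.6 0 0 0.001 0 0 -49" --pt "0.6 0 0 0.001 0 0 -56" --pt "0.6 0 0 0.001 0 0 -63" --pt "0.6 0 0 0.001 0 0 -70"

```text
time: 31.82
position: [507.6, -265.0, 39.7]
ee_rot: [-0.003, 0.583, 0.813, -0.002]
force: [-0.6, 0.1, -0.9]
grip_width: 33.2
```

Call:
step_arm --pt "0.6 0 0 0 0 0 -7" --pt "0.6 0 0 0 0 0 -14" --pt "0.6 0 0 0 0 0 -21" --pt "0.6 0 0 0 0 0 -28" --pt "0.6 0 0 0.001 0 0 -35" --pt "0.6 0 0 0.001 0 0 -42" --pt "0.6 0 0 0.001 0 0 -49" --pt "0.6 0 0 0.001 0 0 -56" --pt "0.6 0 0 0.001 0 0 -63" --pt "0.6 0 0 0.001 0 0 -70"

```text
time: 32.65
position: [507.2, -265.2, 38.5]
ee_rot: [-0.003, 0.009, 1.0, 0.0]
force: [-0.3, -1.1, -1.6]
grip_width: 33.5
```

Run:
```python
from h import *
go(508.2,-265,38,q6=0);print(state()['force'],state()['ft_torque'])
```

```text
t32.65 pos [ 507.2 -265.2   38.5] phi 179.0 q6 now -123.4 -> 0.0 w 33.5
  shift m [-0.001   0.0002  0.0005] turn deg [ -0.4  -0.3 116.6] |d| 1
[-0.29325873 -1.11292576 -1.57532114] [-0.12708339  0.00758897 -0.08765666]
```

Call:
step_arm --pt "0.6 0 0 0 0 0 -7" --pt "0.6 0 0 0 0 0 -14" --pt "0.6 0 0 0 0 0 -15" --pt "-0.3 0 0 0 0 0 -15" --pt "-0.3 0 0 0 0 0 -15" --pt "-0.3 0 0 0 0 0 -15" --pt "-0.3 0 0 0 0 0 -15" --pt "-0.3 0 0 0 0 0 -8" --pt "-0.3 0 0 0 0 0 0" --pt "-0.3 0 0 0 0 0 7"

```text
time: 33.48
position: [507.3, -265.2, 38.8]
ee_rot: [-0.003, 0.067, 0.998, -0.0]
force: [0.3, 0.7, 0.6]
grip_width: 55.6
```

Call:
step_arm --pt "-0.3 0 0 0 0 0 7" --pt "-0.3 0 0 0 0 0 14" --pt "-0.3 0 0 0 0 0 21" --pt "-0.3 0 0 0 0 0 28" --pt "-0.3 0 0 0 0 0 35" --pt "-0.3 0 0 0 0 0 42" --pt "-0.3 0 0 0 0 0 49" --pt "-0.3 0 0 0 0 0 56" --pt "-0.3 0 0 0 0 0 63" --pt "-0.3 0 0 0 0 0 70"

```text
time: 34.32
position: [507.5, -265.3, 38.9]
ee_rot: [-0.003, 0.63, 0.777, -0.002]
force: [-1.1, -0.2, 0.0]
grip_width: 55.2
```

Call:
step_arm --pt "-0.3 0 0 0 0 0 7" --pt "-0.3 0 0 0 0 0 14" --pt "-0.3 0 0 0 0 0 21" --pt "-0.3 0 0 0 0 0 28" --pt "-0.3 0 0 0 0 0 35" --pt "-0.3 0 0 0 0 0 42" --pt "-0.3 0 0 0 0 0 49" --pt "-0.3 0 0 0 0 0 56" --pt "-0.3 0 0 0 0 0 63" --pt "-0.3 0 0 0 0 0 70"

```text
time: 35.15
position: [507.6, -265.3, 39.2]
ee_rot: [-0.001, 0.962, 0.271, -0.003]
force: [0.4, 0.3, -0.4]
grip_width: 55.5
```

Run:
```python
from h import *
go(508.2,-265,36.5,q6=140);print(state()['force'],state()['ft_torque'])
```

```text
t35.15 pos [ 507.6 -265.3   39.2] phi 31.5 q6 now 24.1 -> 140.0 w 55.5
  shift m [0.0007 0.     0.0027] turn deg [  0.2   0.4 109. ] |d| 3
[ 0.41542552  0.25263687 -0.35550809] [-0.01120739 -0.03106645 -0.04762214]
```

Call:
step_arm --pt "-0.3 0 0 0 0 0 7" --pt "-0.3 0 0 0 0 0 14" --pt "-0.3 0 0 0 0 0 21" --pt "-0.3 0 0 0 0 0 28" --pt "-0.3 0 0 0 0 0 35" --pt "-0.3 0 0 0 0 0 42" --pt "-0.3 0 0 0 0 0 49" --pt "-0.3 0 0 0 0 0 56" --pt "-0.3 0 0 0 0 0 63" --pt "-0.3 0 0 0 0 0 70"

```text
time: 35.98
position: [507.7, -265.3, 39.4]
ee_rot: [0.001, 0.943, -0.333, -0.003]
force: [-0.0, -0.5, -0.4]
grip_width: 55.4
```

Call:
step_arm --pt "-0.3 0 0 0.001 0 0 7" --pt "-0.3 0 0 0.002 0 0 14" --pt "-0.3 0 0 0.003 0 0 21" --pt "-0.3 0 0 0.003 0 0 28" --pt "-0.3 0 0 0.003 0 0 35" --pt "-0.3 0 0 0.003 0 0 41" --pt "-0.3 0 0 0.003 0 0 41" --pt "-0.3 0 0 0.003 0 0 41" --pt "-0.3 0 0 0.003 0 0 41"

```text
time: 36.73
position: [507.8, -265.4, 36.5]
ee_rot: [0.002, 0.767, -0.641, -0.002]
force: [0.4, -0.3, 0.1]
grip_width: 55.5
```

Run:
```python
from h import *
go(508.2,-265,36,q6=140);print(state()['force'],state()['ft_torque'])
p,d=camera('scene'); crop(p[:,:,::-1],280,180,120,90,6,'pics/e2.png')
```

```text
t36.73 pos [ 507.8 -265.4   36.5] phi -79.8 q6 now 135.4 -> 140.0 w 55.5
  shift m [-0.0003 -0.0004  0.0005] turn deg [ 0.3  0.1 -2.2] |d| 1
[ 0.40569036 -0.25872757  0.12980586] [ 0.02830537 -0.02937773 -0.04013773]
```

View pics/e2.png

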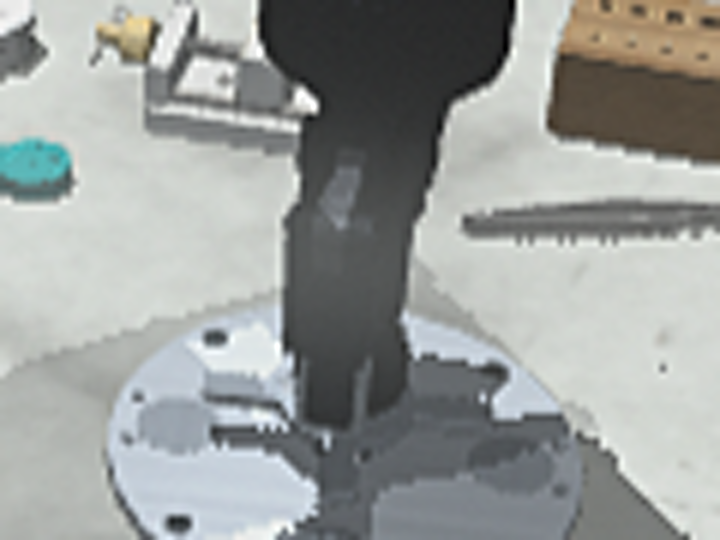

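Call:
step_arm --pt "0.6 0 0 0 0 0 0" --pt "0.6 0 0 0 0 0 0" --pt "0.6 0 0 0 0 0 0" --pt "0.6 0 0 0 0 0 0" --pt "0.6 0 0 0 0 0 -7" --pt "0.6 0 0 0 0 0 -14" --pt "0.6 0 0 0 0 0 -21" --pt "0.6 0 0 0.0005 0 0 -28" --pt "0.6 0 0 0.0005 0 0 -35" --pt "0.6 0 0 0.0005 0 0 -42"

```text
time: 37.62
position: [507.6, -265.4, 36.2]
ee_rot: [0.001, 0.947, -0.321, -0.003]
force: [-1.2, -0.3, 2.1]
grip_width: 33.1
```

Call:
step_arm --pt "0.6 0 0 0 0 0 -7" --pt "0.6 0 0 0 0 0 -14" --pt "0.6 0 0 0 0 0 -21" --pt "0.6 0 0 0 0 0 -28" --pt "0.6 0 0 0.001 0 0 -35" --pt "0.6 0 0 0.001 0 0 -42" --pt "0.6 0 0 0.001 0 0 -49" --pt "0.6 0 0 0.001 0 0 -56" --pt "0.6 0 0 0.001 0 0 -63" --pt "0.6 0 0 0.001 0 0 -70"

```text
time: 38.45
position: [507.7, -265.3, 35.0]
ee_rot: [-0.001, 0.959, 0.283, -0.003]
force: [-0.5, -0.7, 0.6]
grip_width: 33.7
```

Call:
step_arm --pt "0.6 0 0 0 0 0 -7" --pt "0.6 0 0 0 0 0 -14" --pt "0.6 0 0 0 0 0 -21" --pt "0.6 0 0 0 0 0 -28" --pt "0.6 0 0 0.001 0 0 -35" --pt "0.6 0 0 0.001 0 0 -42" --pt "0.6 0 0 0.001 0 0 -49" --pt "0.6 0 0 0.001 0 0 -56" --pt "0.6 0 0 0.001 0 0 -63" --pt "0.6 0 0 0.001 0 0 -70"

```text
time: 39.28
position: [507.6, -265.1, 33.9]
ee_rot: [-0.002, 0.621, 0.784, -0.002]
force: [-1.7, 0.7, 1.2]
grip_width: 33.5
```

Run:
```python
from h import *
go(508.2,-265,36,q6=0);print(state()['force'],state()['ft_torque'])
```

```text
t39.28 pos [ 507.6 -265.1   33.9] phi 103.2 q6 now -47.6 -> 0.0 w 33.5
  shift m [-0.      0.0006 -0.0021] turn deg [-0.3  0.  40.7] |d| 2
[-1.71259359  0.72301481  1.15407156] [ 0.07239164 -0.0771944  -0.07589308]
```

Call:
step_arm --pt "0.6 0 0 0 0 0 -7" --pt "0.6 0 0 0 0 0 -14" --pt "0.6 0 0 0 0 0 -21" --pt "0.6 0 0 0 0 0 -28" --pt "0.6 0 0 0.0005 0 0 -35" --pt "0.6 0 0 0.0005 0 0 -42" --pt "0.6 0 0 0.001 0 0 -49" --pt "0.6 0 0 0.001 0 0 -56" --pt "0.6 0 0 0.001 0 0 -60"

```text
time: 40.03
position: [507.4, -265.2, 32.8]
ee_rot: [-0.003, 0.144, 0.99, -0.0]
force: [-1.8, -1.3, 2.0]
grip_width: 33.4
```

Run:
```python
from h import *
go(508.2,-265,36,q6=0);print(state()['force'],state()['ft_torque'])
```

```text
t40.03 pos [ 507.4 -265.2   32.8] phi 163.5 q6 now -107.9 -> 0.0 w 33.4
  shift m [-0.0007  0.0004 -0.0032] turn deg [ -0.3  -0.2 101. ] |d| 3
[-1.84138563 -1.29513267  2.00874269] [ 0.03076151  0.20743084 -0.11964857]
```

Call:
step_arm --pt "0.6 0 0 0 0 0 -4" --pt "0.6 0 0 0 0 0 -8" --pt "0.6 0 0 0 0 0 -12"

```text
time: 40.28
position: [507.4, -265.2, 32.7]
ee_rot: [-0.003, 0.038, 0.999, 0.0]
force: [-0.7, 0.2, -0.6]
grip_width: 33.7
```

Run:
```python
from h import *
go(508.2,-265,36,q6=0);print(state()['force'],state()['ft_torque'])
```

```text
t40.28 pos [ 507.4 -265.2   32.7] phi 175.7 q6 now -120.1 -> 0.0 w 33.7
  shift m [-0.0008  0.0002 -0.0033] turn deg [ -0.3  -0.2 113.2] |d| 3
[-0.70502569  0.16806804 -0.58197697] [ 0.01753529  0.10765012 -0.0740297 ]
```

Call:
step_arm --pt "0.6 0 0 0 0 0 -3" --pt "0.6 0 0 0 0 0 -6" --pt "0.6 0 0 0 0 0 -9" --pt "0.6 0 0 0 0 0 -9"

```text
time: 40.62
position: [507.4, -265.2, 32.5]
ee_rot: [-0.003, -0.041, 0.999, 0.0]
force: [-0.9, -0.3, 0.9]
grip_width: 33.3
```

Run:
```python
from h import *
go(508.2,-265,36,q6=0);print(state()['force'],state()['ft_torque'])
```

```text
t40.62 pos [ 507.4 -265.2   32.5] phi -175.3 q6 now -129.1 -> 0.0 w 33.3
  shift m [-0.0008  0.0002 -0.0035] turn deg [ -0.3  -0.2 122.3] |d| 4
[-0.94495476 -0.31697936  0.86395477] [0.0805354  0.00625814 0.06526903]
```

Call:
step_arm --pt "0.6 0 0 0 0 0 -3" --pt "0.6 0 0 0 0 0 -6" --pt "0.6 0 0 0 0 0 -9" --pt "0.6 0 0 0 0 0 -9"

```text
time: 40.95
position: [507.4, -265.2, 32.4]
ee_rot: [-0.002, -0.117, 0.993, 0.001]
force: [-0.5, -1.4, 0.1]
grip_width: 33.5
```

Run:
```python
from h import *
go(508.2,-265,36,q6=0);print(state()['force'],state()['ft_torque'])
```

```text
t40.95 pos [ 507.4 -265.2   32.4] phi -166.5 q6 now -138.0 -> 0.0 w 33.5
  shift m [-0.0008  0.0001 -0.0036] turn deg [ -0.2  -0.3 131. ] |d| 4
[-0.54063391 -1.38118466  0.14460527] [-0.03751978  0.15934019 -0.86595114]
```

Call:
step_arm --pt "0.6 0 0 0 0 0 -2" --pt "0.6 0 0 0 0 0 -2" --pt "0.6 0 0 0 0 0 -2"

```text
time: 41.2
position: [507.4, -265.3, 32.4]
ee_rot: [-0.002, -0.134, 0.991, 0.001]
force: [-1.2, -0.3, 0.8]
grip_width: 33.7
```

Run:
```python
from h import *
go(508.2,-265,36,q6=0);print(state()['force'],state()['ft_torque'])
```

```text
t41.20 pos [ 507.4 -265.3   32.4] phi -164.6 q6 now -139.9 -> 0.0 w 33.7
  shift m [-0.0008  0.0001 -0.0036] turn deg [ -0.2  -0.3 132.9] |d| 4
[-1.19113741 -0.28309482  0.81859397] [-0.03961871  0.13368842 -0.18146282]
```

Call:
step_arm --pt "-0.3 0 0 0 0 0 0" --pt "-0.3 0 0 0 0 0 0" --pt "-0.3 0 0 0 0 0 0" --pt "-0.3 0 0 0 0 0 0" --pt "-0.3 0 0 -0.03 0 0 0" --pt "-0.3 0 0 -0.06 0 0 0" --pt "-0.3 0 0 -0.1 0 0 0" --pt "-0.3 0 0 -0.14 0 0 0" --pt "-0.3 0 0 -0.17 0 0 0" --pt "-0.3 0 0 -0.17 0 0 0"

```text
time: 42.03
position: [512.9, -268.5, 211.7]
ee_rot: [0.004, -0.134, 0.991, -0.005]
force: [0.4, -0.6, 1.1]
grip_width: 55.5
```

Run:
```python
from h import *
go(330,-480,220,q6=-60)
p,d=camera('scene'); crop(p[:,:,::-1],285,220,100,70,8,'pics/f1.png')
```

```text
t42.03 pos [ 512.9 -268.5  211.7] phi -164.6 q6 now -139.9 -> -60.0 w 55.5
  shift m [ 0.2324 -0.1554 -0.0081] turn deg [-1.000e-01  8.000e-01  1.009e+02] |d| 280
```

View pics/f1.png

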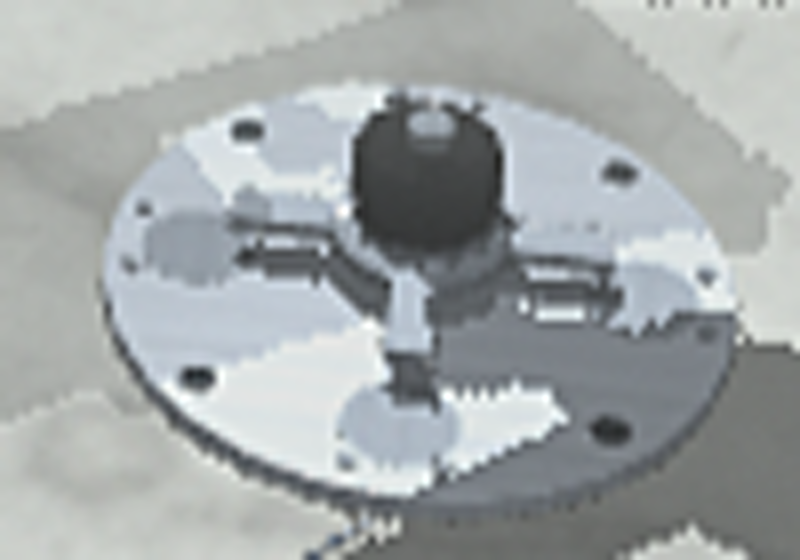

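Call:
step_arm --pt "-0.3 0.04 -0.027 0 0 0 7" --pt "-0.3 0.08 -0.054 0 0 0 14" --pt "-0.3 0.12 -0.08 0 0 0 21" --pt "-0.3 0.16 -0.107 0 0 0 28" --pt "-0.3 0.2 -0.133 0 0 0 35" --pt "-0.3 0.23 -0.155 0 0 0 42" --pt "-0.3 0.23 -0.155 0 0 0 49" --pt "-0.3 0.23 -0.155 0 0 0 56" --pt "-0.3 0.23 -0.155 0 0 0 63" --pt "-0.3 0.23 -0.155 0 0 0 70"

```text
time: 42.92
position: [329.3, -477.6, 206.0]
ee_rot: [0.001, 0.462, 0.887, -0.0]
force: [0.1, 1.0, -0.4]
grip_width: 55.4
```

Run:
```python
from h import *
go(330,-480,220,q6=-60)
p,d=camera('top'); crop(p[:,:,::-1],300,190,100,75,8,'pics/f2.png'); cv2.imwrite('pics/f2full.png',p[:,:,::-1])
```

```text
t42.92 pos [ 329.3 -477.6  206. ] phi 124.9 q6 now -97.4 -> -60.0 w 55.4
  shift m [-0.0024 -0.0008 -0.014 ] turn deg [ 0.1  0.1 30.4] |d| 14
```

View pics/f2.png

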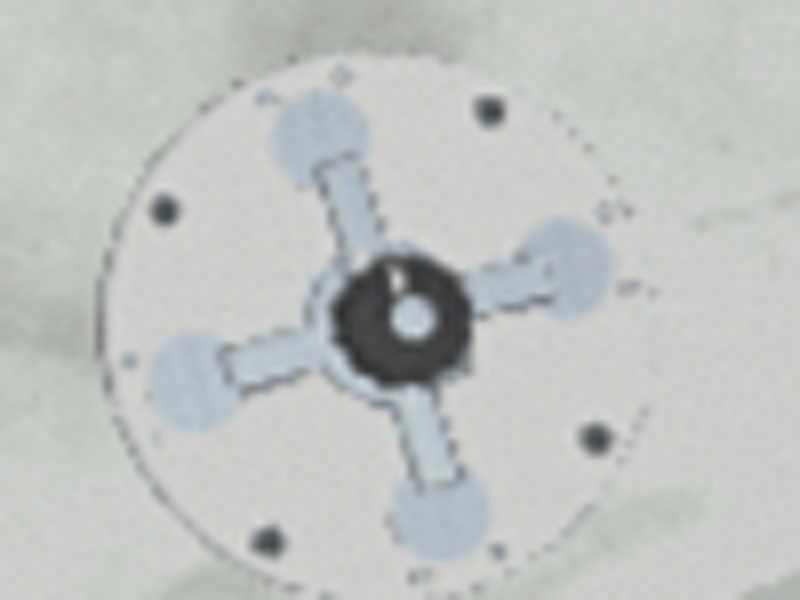

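View pics/f2full.png

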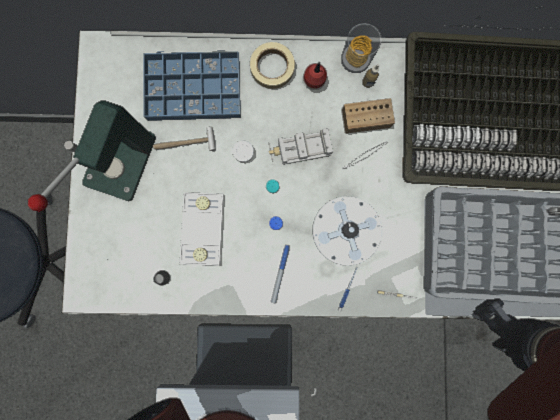

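Run:
```python
from h import *
from workcell import close_job
print(np.abs(state()['qvel']).max()); print(close_job())
```

```text
0.29501766729705997
the job is handed in; nothing more can be done
None
```

I slackened the left-hand nut clockwise by about 9.2 rad. Both brass discs in the jig (the other two nests were empty) came out from under the plate and now lie flat, one in the centre of each pan. I then screwed the nut counter-clockwise back to its stop.

What the last checks showed:
- **Discs and tray:** The final top picture shows one disc in each pan. The tray is level and has not been knocked aside.
- **Bystanders:** The bystanders and the blue and turquoise discs look as they did in the first picture.
- **Nut:** The torque rose to about 0.87 N m at the stop. After a further 2° it fell to 0.18 N m, which I took as the jaws slipping on the nut at its stop. In the top view the nut's mark stands a few degrees further in the tightening direction than at the start, and the plate is back at its starting height.
- **Arm at hand-in:** A joint was still moving at about 0.3 rad/s as the arm finished its last move. It was clear of the bench work, about 206 mm up, and the gripper was empty.

The arm's clock stood at about 43 s of the 210 s allowed.

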